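# Lock the keyhole locating plate onto the test bed

## Robot

A 7-joint arm with a two-finger parallel gripper is mounted at the origin on the work surface. World frame = base frame: x ahead of the robot, y to its left, z up, the work surface at z = 0. Lengths are in m, angles in rad, forces in N, time in s.
With the tool pointing down it reaches from about 0.4 to 0.875 m from the base axis. Payload 4.4 kg.
Tool frame: the origin (TCP) lies at the very end of the fingers, on their centre line; the grasp point (between the pads) lies 19 mm behind it; z points along the fingers, y is the direction in which the jaws open and shut (so a half turn about z gives the same grasp; the last joint's range is limited). The gripper opens to 85 mm and grips with 20 to 120 N. Pads are 22 mm wide; open, the fingers measure 114 mm over their backs; the gripper's body (76 mm by 85 mm) begins 54 mm behind the grasp point. The pads swing forward as they close: fully open they stand 13 mm farther back than shut.
Start: joints at [1.159, 0.628, 0.038, 1.517, -0.027, 0.996, -0.02], TCP at [0.22, -0.612, 0.231] pointing down, gripper open.
Joint ranges: [-3.06, 3.06], [-0.37, 2.12], [-1.25, 1.32], [0.18, 2.47], [-1.1, 4.24], [0.23, 1.98], [-2.94, 2.94]. Speed limits (rad/s): [2.57, 2.57, 3.14, 3.14, 3.14, 3.14, 3.14].

## Interface

Orientations are given as [roll, pitch, yaw] about the fixed x, y, z axes, in that order (R = Rz(yaw) Ry(pitch) Rx(roll)).
In Python, from station import readout, optics, ticket gives the robot as it stands. The module is installed in compiled form; this text tells all that it offers.
- The arm moves only by the tool send_rows, never from a script. Its argument "series" is a list of rows, each an object of numbers: "wx", "wy", "wz": the turn, a rotation vector about the tool's x, y, z in rad; "dx", "dy", "dz": the shift along the tool's x, y, z in m; "gripper": the gripper's target within -1 to 1 (fully open at 1, half-way at 0, shut at -1). In form: [{"wx": .., "wy": .., "wz": .., "dx": .., "dy": .., "dz": .., "gripper": ..}, ...]. A call has 1 to 5 rows; each row is the pose to reach, as a shift and turn from the pose commanded when the call began, along the tool's axes at that moment; what a row does not reach only later rows make up. A row lasts 1/12 s, in which the tool goes at most 41.7 mm and 7.16 degrees, less where a joint would pass 70% of its speed; a pose out of reach is approached as far as the arm can. A call with a gripper value outside its range is refused whole. The fingers move at their own pace and stop on an object; "squeeze" is the grip in N (left out, the last holds). Time passes only in rows, so rows that repeat a pose let the fingers close. It gives the time, the measured TCP pose, the force and the opening at its end, in the units of the state.
- readout.read_state(): the state, without advancing time (a new reading comes with each control period).
- optics.camera(name): name is "side" or "top"; returns the picture (420x560x3 uint8, blue, green, red); there is no depth.
- optics.calibration(name): a dict with "vertical_fov" (degrees; the focal length in pixels is half the picture's height over the tangent of half this angle, whatever the lens; pixels are square), "cx", "cy" (the principal point, pixels), "pose" (4x4, takes a point from camera to world coordinates). Camera axes: x right, y down, z forward; pixel columns grow to the right and rows downward; lengths in m; the calibration is good to about 2 mm. A picture is of the moment at which its call begins. calibration takes no time and is no camera call.
- ticket.job_done(): hands the job in, once; it reports no verdict.
The state is a dict: "time_s": time; "q": joint angles; "dq": joint speeds; "effort": joint torques, N m; "ee_pos": TCP position; "eef_rot": TCP orientation; "ft_force": force on the tool from outside, world axes, zero at the start; "ft_torque": the same for the moment, N m; "gripper_width": finger opening in m.
Only numpy, scipy, OpenCV 4.12 (cv2) and the standard library are available. Lean on these libraries where they do the work, as an engineer would, in place of code of your own. Each camera call takes 0.05 s, during which the arm holds its last target.

## Task

Fit the yellow locating plate to the blue test bed: feel for the two screws and lower the plate's keyholes over their heads until it lies flat on the bed, then slide it away from the orange catch until it is fully home and the catch springs up behind it. Work gently, never forcing the plate against the screws or the bed, then let go of it; leave the concrete prism, the steel jig and the brush where they are.

Things in the scene. Friction and masses are not known exactly. Their poses are not given: they have to be found in the camera images.
- plate: Yellow smooth (lightly oiled) steel locating plate, loose, 0.3 to 0.55 kg, 100 (x) x 150 (y) x 6 mm, lying flat. Origin at the centre of its underside, z up, +x to its leading edge (red stripe on top). At its centre stands a black handle tab, 12 mm thick (x), 70 mm wide (y), up to z = 51 mm.
- plate_grip (a point): Point in the middle of the handle tab, 31 mm above the plate's underside: a good place to grip, fingers closing along the plate's x (12 mm).
- plate_nose (a point): Middle of the lower leading (+x, red stripe) edge of the plate, 50 mm from its origin along plate x.
- plate_holes (a point): Midpoint between the plate's two keyholes, at the underside, plate x = +9, y = 0 mm. The wide holes (octagons, 22 mm across flats) are centred 50 mm to either side of it along plate y; from each a 12 mm wide slot runs towards plate -x and ends 22 mm behind the hole's centre (plate x = -13 mm).
- bed: Blue steel test bed, fixed, block 130 (x) x 170 (y) x 35 mm high. Origin at the centre of its underside, z up, +x away from its orange catch. Two steel screws stand on its top; see bed_top. Holes are over heads with the plate's origin at bed x = -9 mm; home (slot ends on shanks) at bed x = +9 mm: an 18 mm slide along bed +x, plate and bed axes parallel.
- bed_top (a point): Centre of the bed's top face, z = 35 mm, axes as the bed's. Screws nominally 50 mm to either side along y: shank 8 mm thick, 8 mm tall, then a head 18 mm wide, 4.5 mm tall, rim bevelled to 15 mm on top. The pair is clamped anywhere up to 14 mm off nominal along bed y, together; this offset is NOT measured and differs each time: feel or look for it. No shift in x.
- catch (a joint): Orange spring catch in the bed's top, bed x -54 to -42.5 mm, 30 mm wide about y = 0, 5 mm tall when up. Value in m: 0 = up, grows as pressed, 0.005 = flush. Spring 1.5 N at first, 3 N when flush. The plate presses it down as it is lowered over the screws; within 1.5 mm of home the plate's rear edge clears it and it springs up behind the plate.
- prism: Bystander: grey concrete test prism, 40 (x) x 160 (y) x 40 mm, loose. Origin at the centre of its underside.
- jig: Bystander: round steel compression jig, 68 mm in diameter, 53 mm tall, loose. Origin at the centre of its underside.
- brush: Bystander: small hand brush lying on the bench, loose, about 0.2 m long along its x, 20 mm high. Origin under its middle.
There are look-alikes about, which are no part of the job. Several things have the shape of the bed; the one meant has the colours described above.

How it is judged:
By the outcome, as a careful person would: the job done as asked, in the order asked, and still so for the second after the job is handed in, with the robot touching nothing.
It also fails if it takes over 72 s, if anything falls off the work surface, if the arm or the gripper's body presses on something with over 40 N, if the wrist force passes 120 N, or if a joint passes its speed limit or range.

## Working session

There is one attempt and no reset: what is moved stays moved. The work goes in short steps, Python scripts to look and compute and a tool call to move; the robot and the scene stay as the last step left them, time stands still between calls to the robot, and variables do not carry over. Pictures are saved under pics/ and viewed, and the job is handed in when it is done.

Besides the shell and the picture viewer there is one more tool, called by a JSON object that holds its "op" and its "data". send_rows: Moves the arm, as the interface text tells. Its arguments: {"type":"object","properties":{"series":{"type":"array"},"squeeze":{"type":"number"}},"required":["series"]}

```bash
mkdir -p pics
python3 - <<'E'
from station import readout, optics
import cv2
for n in("side","top"):
    cv2.imwrite(f"pics/{n}0.png",optics.camera(n)); c=optics.calibration(n); print(n,c)
s=readout.read_state(); print({k:s[k] for k in s})
E
```

```text
side {'vertical_fov': 45.25268204712334, 'cx': 282.4341607835498, 'cy': 210.0114140875778, 'pose': array([[ 0.94291522,  0.17051809, -0.28606723,  0.98862701],
       [ 0.33231414, -0.53814776,  0.77457363, -1.23053989],
       [-0.02186762, -0.82542145, -0.56409329,  0.94327039],
       [ 0.        ,  0.        ,  0.        ,  1.        ]])}
top {'vertical_fov': 51.232966734123366, 'cx': 276.42065795858576, 'cy': 205.172276258821, 'pose': array([[-0.00934299, -0.9846644 ,  0.17420888,  0.26473951],
       [-0.99993966,  0.00819345, -0.00731669,  0.01328798],
       [ 0.00577711, -0.17426673, -0.98468154,  1.59022477],
       [ 0.        ,  0.        ,  0.        ,  1.        ]])}
{'time_s': 0.1, 'q': array([ 1.15918621,  0.62924124,  0.03844942,  1.51824641, -0.02705107,
        0.99631101, -0.02002519]), 'dq': array([-0.0001461 , -0.00157967, -0.00017373, -0.00218816,  0.00071457,
       -0.0004988 ,  0.00131065]), 'effort': array([ 4.04112681e-03, -5.64529145e+01,  1.23084426e+00, -1.93973422e+01,
        1.13313622e-02,  5.41910558e-03, -1.15655274e-05]), 'ee_pos': array([ 0.22017733, -0.6109875 ,  0.23049606]), 'eef_rot': array([-3.13990391e+00, -2.41042457e-05,  3.45753837e-01]), 'ft_force': array([-0.19784237, -0.64808814,  0.72877307]), 'ft_torque': array([-0.04141525,  0.04114517, -0.05509913]), 'gripper_width': 0.08543303661056531}
```

View pics/side0.png

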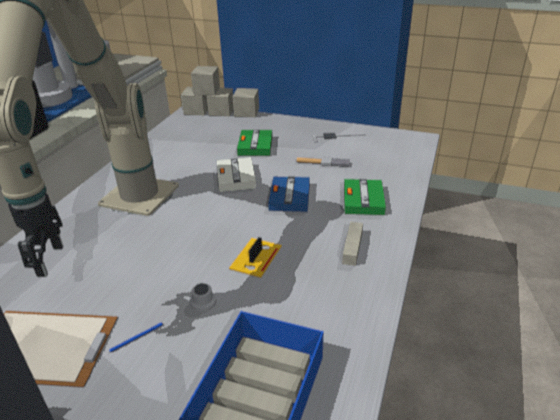

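View pics/top0.png

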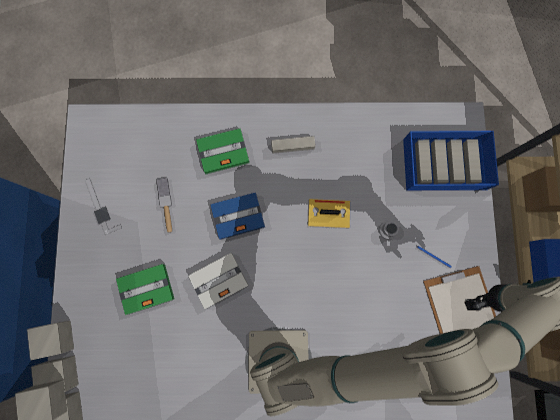

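Run:
```python
import cv2,numpy as np
t=cv2.imread("pics/top0.png");s=cv2.imread("pics/side0.png")
a=cv2.resize(t[185:245,200:270],None,fx=5.6,fy=5.6,interpolation=cv2.INTER_CUBIC)
b=cv2.resize(t[185:245,295:365],None,fx=5.6,fy=5.6,interpolation=cv2.INTER_CUBIC)
c=cv2.resize(s[170:218,260:316],None,fx=7,fy=7,interpolation=cv2.INTER_CUBIC)
d=cv2.resize(s[232:280,228:284],None,fx=7,fy=7,interpolation=cv2.INTER_CUBIC)
cv2.imwrite("pics/crop1.png",np.hstack([a,b]));cv2.imwrite("pics/crop2.png",np.hstack([c,d]))
```

```text
(no output)
```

View pics/crop1.png

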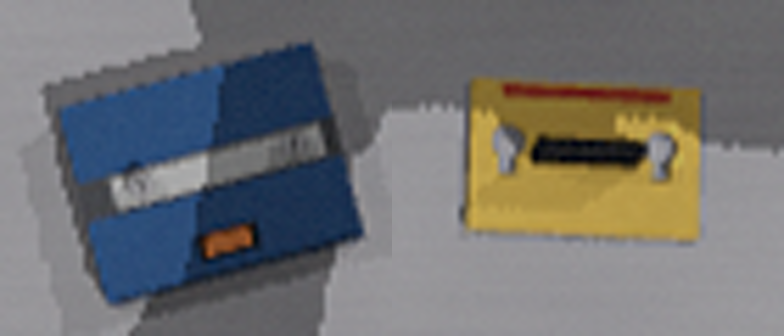

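View pics/crop2.png

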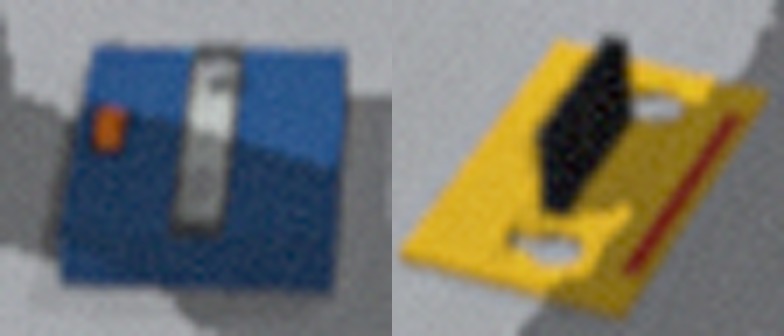

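```bash
cat > h.py <<'E'
import cv2,numpy as np
from scipy.optimize import minimize
from station import readout, optics
def cal(n):
    c=optics.calibration(n); f=210/np.tan(np.radians(c["vertical_fov"]/2)); return f,c["cx"],c["cy"],np.array(c["pose"])
def proj(n,P):
    f,cx,cy,T=cal(n); P=np.atleast_2d(P); q=(P-T[:3,3])@T[:3,:3]
    return np.c_[f*q[:,0]/q[:,2]+cx, f*q[:,1]/q[:,2]+cy]
def back(n,uv,z):
    f,cx,cy,T=cal(n); d=T[:3,:3]@np.array([(uv[0]-cx)/f,(uv[1]-cy)/f,1]); o=T[:3,3]; return o+d*(z-o[2])/d[2]
def avg(n,k=3): return np.mean([optics.camera(n).astype(np.float32) for _ in range(k)],0)
def w(pose,P):
    x,y,a=pose; c,s=np.cos(a),np.sin(a); P=np.atleast_2d(P).astype(float)
    return np.c_[x+c*P[:,0]-s*P[:,1], y+s*P[:,0]+c*P[:,1], P[:,2]]
def box(lx,ly,z0,z1): return np.array([[a*lx/2,b*ly/2,z] for a in(-1,1) for b in(-1,1) for z in(z0,z1)])
def sil(n,pts,S=8,roi=None):
    x0,y0,x1,y1=roi; uv=proj(n,pts); h=cv2.convexHull(uv.astype(np.float32))[:,0]
    m=np.zeros(((y1-y0)*S,(x1-x0)*S),np.uint8)
    cv2.fillPoly(m,[np.round(((h+.5-[x0,y0])*S-.5)*16).astype(np.int32)],255,shift=4)
    return cv2.resize(m,(x1-x0,y1-y0),interpolation=cv2.INTER_AREA)/255.
def hullmask(mask):
    m=cv2.morphologyEx(mask.astype(np.uint8),cv2.MORPH_OPEN,np.ones((2,2),np.uint8)); c,_=cv2.findContours(m,cv2.RETR_EXTERNAL,cv2.CHAIN_APPROX_NONE)
    return max(c,key=cv2.contourArea)
def fit(masks,pts,p0):
    # masks: {cam:(roi,soft mask)}
    def cost(p): return sum(np.sum((sil(n,w(p,pts),roi=r)-m)**2) for n,(r,m) in masks.items())
    best=None
    s=np.array([p0,[p0[0]+.01,p0[1],p0[2]],[p0[0],p0[1]+.01,p0[2]],[p0[0],p0[1],p0[2]+.1]])
    r=minimize(cost,p0,method="Nelder-Mead",options=dict(initial_simplex=s,xatol=1e-5,fatol=1e-3))
    s2=r.x+np.array([[0,0,0],[.004,0,0],[0,.004,0],[0,0,.05]])
    return minimize(cost,r.x,method="Nelder-Mead",options=dict(initial_simplex=s2,xatol=1e-5,fatol=1e-3))
E
python3 - <<'E'
from h import *
T=avg("top",4);S=avg("side",4);np.save("T0.npy",T);np.save("S0.npy",S)
def mk(I,roi,kind):
    x0,y0,x1,y1=roi;c=I[y0:y1,x0:x1];hsv=cv2.cvtColor(c.astype(np.uint8),cv2.COLOR_BGR2HSV)
    h,s,v=[hsv[...,i].astype(int) for i in range(3)]
    m=(h>100)&(h<125)&(s>120) if kind=="b" else ((h<35)|(h>170))&(s>110)
    k=hullmask(m); print(roi,kind,cv2.contourArea(k)); o=np.zeros(m.shape,np.uint8); cv2.fillPoly(o,[cv2.convexHull(k)],1); return o.astype(float)
B={"top":((200,185,275,245),),"side":((260,168,318,218),)}
P={"top":((298,190,360,236),),"side":((222,230,288,282),)}
for nm,d,kind,pts,p0 in(("bed",B,"b",box(.13,.17,0,.035),None),("plate",P,"y",box(.1,.15,0,.006),None)):
    z=.03 if nm=="bed" else .006
    d={n:(r[0],mk({"top":T,"side":S}[n],r[0],kind)) for n,r in d.items()}
    r=d["top"][0];m=d["top"][1];yy,xx=np.nonzero(m);g=back("top",(xx.mean()+r[0],yy.mean()+r[1]),z)
    p0=[g[0],g[1],.2 if nm=="bed" else 0.]
    print(nm,"init",g)
    for sel in (["top"],["side"],["top","side"]):
        o=fit({n:d[n] for n in sel},pts,p0); print(nm,sel,o.x.round(4),np.degrees(o.x[2]).round(2),round(o.fun,1))
E
```

```text
(200, 185, 275, 245) b 635.0
(260, 168, 318, 218) b 882.0
bed init [0.46392961 0.13165377 0.03      ]
bed ['top'] [0.4273 0.123  0.2368] 13.57 518.7
bed ['side'] [0.5111 0.1447 0.2776] 15.91 79.8
bed ['top', 'side'] [0.5046 0.1421 0.2775] 15.9 1212.5
(298, 190, 360, 236) y 1033.5
(222, 230, 288, 282) y 907.0
plate init [ 0.51064658 -0.19329269  0.006     ]
plate ['top'] [ 0.5114 -0.1936 -0.0638] -3.65 13.4
plate ['side'] [ 0.5209 -0.1921 -0.0507] -2.9 15.4
plate ['top', 'side'] [ 0.5176 -0.193  -0.0531] -3.04 197.4
```

Run:
```python
from h import *
T=np.load("T0.npy");S=np.load("S0.npy")
tcp=np.array(readout.read_state()["ee_pos"]); print([proj(n,tcp) for n in("top","side")])
p=np.array([.5114,-.1936,-.0638]);q=np.array([.5209,-.1921,-.0507])
out=[]
for n,I,roi in(("top",T,(295,185,365,245)),("side",S,(224,230,294,290))):
    x0,y0,x1,y1=roi;c=cv2.resize(I[y0:y1,x0:x1],None,fx=5.6,fy=5.6,interpolation=cv2.INTER_NEAREST)
    for ps,col in((p,(255,0,0)),(q,(0,255,0))):
        for z in(0,.006):
            uv=proj(n,w(ps,[[.05,.075,z],[.05,-.075,z],[-.05,-.075,z],[-.05,.075,z]]));cv2.polylines(c,[np.int32((uv+.5-[x0,y0])*5.6)],True,col,1)
    out.append(c)
cv2.imwrite("pics/ov1.png",np.hstack(out))
a=cv2.resize(T[275:325,450:520],None,fx=5,fy=5);u=(proj("top",tcp)[0]+.5-[450,275])*5;cv2.circle(a,tuple(np.int32(u)),4,(0,0,255),1)
b=cv2.resize(S[230:280,10:80],None,fx=5,fy=5);u=(proj("side",tcp)[0]+.5-[10,230])*5;cv2.circle(b,tuple(np.int32(u)),4,(0,0,255),1)
cv2.imwrite("pics/ov2.png",np.hstack([a,b]))
```

```text
[array([[478.95607037, 295.52222474]]), array([[ 52.17179685, 266.55360707]])][ WARN:0@0.471] global loadsave.cpp:1063 imwrite_ Unsupported depth image for selected encoder is fallbacked to CV_8U.
```

View pics/ov1.png

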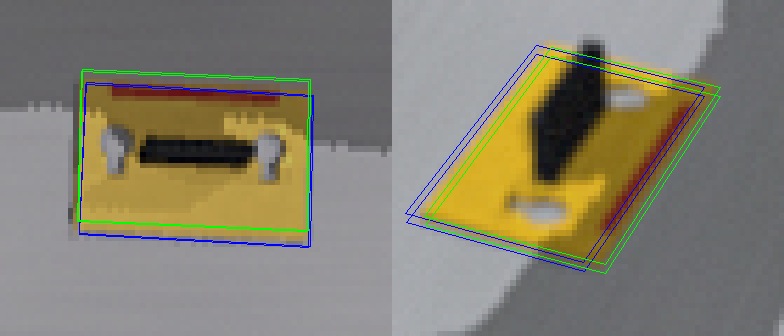

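View pics/ov2.png

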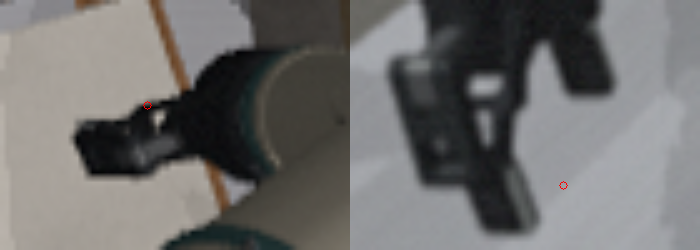

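Run:
```python
from h import *
T=np.load("T0.npy");S=np.load("S0.npy")
g=cv2.cvtColor(T.astype(np.uint8),cv2.COLOR_BGR2GRAY).astype(float)
# top edge of the table: row of max gradient per column
gy=np.diff(g,axis=0)
def sub(a):
    i=int(np.argmax(a)); 
    if 0<i<len(a)-1: d=a[i-1]-2*a[i]+a[i+1]; return i+.5*(a[i-1]-a[i+1])/d if d else i
    return i
print([(c,round(96+sub(gy[96:112,c])+.5,2)) for c in range(75,480,25)])
gx=np.diff(g,axis=1)
print([(r,round(45+sub(gx[r,45:80])+.5,2)) for r in range(115,400,25)],[(r,round(475+sub(-gx[r,475:520])+.5,2)) for r in range(110,260,15)])
# z=0 edges in world
for uv in((75,104),(270,103),(480,103)): print(back("top",uv,0))
c=cv2.resize(S[120:300,200:460].astype(np.uint8),None,fx=3,fy=3,interpolation=cv2.INTER_CUBIC);cv2.imwrite("pics/c3.png",c)
```

```text
[(75, np.float64(104.04)), (100, np.float64(103.97)), (125, np.float64(103.76)), (150, np.float64(103.51)), (175, np.float64(103.2)), (200, np.float64(103.04)), (225, np.float64(103.1)), (250, np.float64(103.12)), (275, np.float64(103.03)), (300, np.float64(102.82)), (325, np.float64(102.55)), (350, np.float64(102.27)), (375, np.float64(102.13)), (400, np.float64(102.19)), (425, np.float64(102.02)), (450, np.float64(102.03)), (475, np.float64(102.38))]
[(115, np.float64(67.32)), (140, np.float64(65.29)), (165, np.float64(63.25)), (190, np.float64(61.27)), (215, np.float64(59.23)), (240, np.float64(57.28)), (265, np.float64(55.27)), (290, np.float64(53.27)), (315, np.float64(66.56)), (340, np.float64(72.49)), (365, np.float64(53.46)), (390, np.float64(78.51))] [(110, np.float64(483.5)), (125, np.float64(484.58)), (140, np.float64(477.53)), (155, np.float64(479.09)), (170, np.float64(480.45)), (185, np.float64(494.45)), (200, np.float64(492.38)), (215, np.float64(493.5)), (230, np.float64(495.15)), (245, np.float64(496.5))]
[0.94637786 0.76996024 0.        ]
[0.94530244 0.02243531 0.        ]
[ 0.93973739 -0.78747044  0.        ]
```

View pics/c3.png

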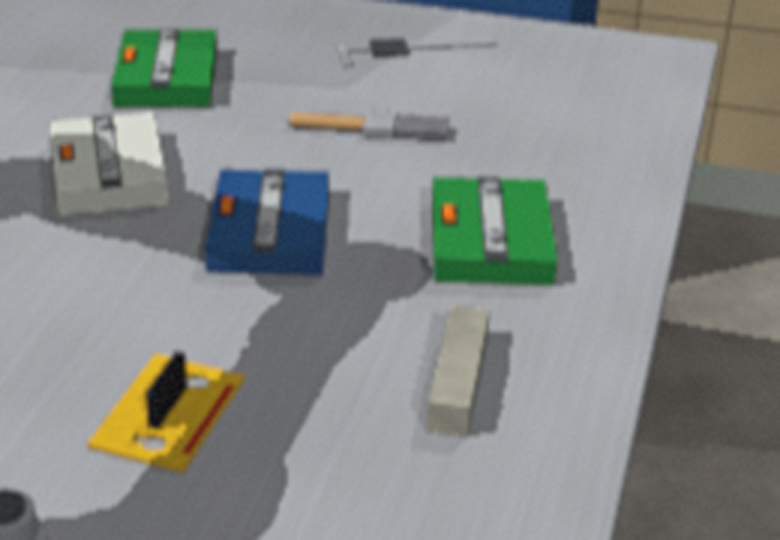

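```bash
cat > seg.py <<'E'
from h import *
def mk(I,roi,kind,show=None):
    x0,y0,x1,y1=roi;c=I[y0:y1,x0:x1].astype(np.uint8);hsv=cv2.cvtColor(c,cv2.COLOR_BGR2HSV)
    h,s,v=[hsv[...,i].astype(int) for i in range(3)]
    m=(h>100)&(h<125)&(s>115) if kind=="b" else ((h<38)|(h>170))&(s>90)&(v>50)
    m=cv2.morphologyEx(m.astype(np.uint8),cv2.MORPH_OPEN,np.ones((3,3),np.uint8))
    if show: cv2.imwrite(show,np.hstack([cv2.resize(c,None,fx=6,fy=6,interpolation=cv2.INTER_NEAREST),cv2.cvtColor(cv2.resize(m*255,None,fx=6,fy=6,interpolation=cv2.INTER_NEAREST),cv2.COLOR_GRAY2BGR)]))
    yy,xx=np.nonzero(m);o=np.zeros(m.shape,np.uint8);cv2.fillPoly(o,[cv2.convexHull(np.c_[xx,yy].astype(np.int32))],1);return o.astype(float)
B={"top":(205,185,275,245),"side":(262,168,316,216)}
P={"top":(298,190,360,236),"side":(222,230,288,282)}
E
python3 - <<'E'
from seg import *
I={"top":np.load("T0.npy"),"side":np.load("S0.npy")}
for nm,R,k,pts,p0 in(("bed",B,"b",box(.13,.17,0,.035),[.51,.14,.25]),("plate",P,"y",box(.1,.15,0,.006),[.515,-.193,-.06])):
    d={n:(r,mk(I[n],r,k,f"pics/m_{nm}_{n}.png")) for n,r in R.items()}
    for sel in (["top"],["side"]):
        o=fit({n:d[n] for n in sel},pts,p0); print(nm,sel,o.x.round(4),np.degrees(o.x[2]).round(2),round(o.fun,1), "area",d[sel[0]][1].sum())
E
```

```text
bed ['top'] [0.5057 0.1442 0.2486] 14.24 22.8 area 1748.0
bed ['side'] [0.5066 0.1464 0.2767] 15.85 66.0 area 1282.0
plate ['top'] [ 0.515  -0.1898 -0.0664] -3.81 16.6 area 1152.0
plate ['side'] [ 0.5165 -0.1888 -0.0484] -2.77 22.5 area 1245.0
```

View pics/m_plate_side.png

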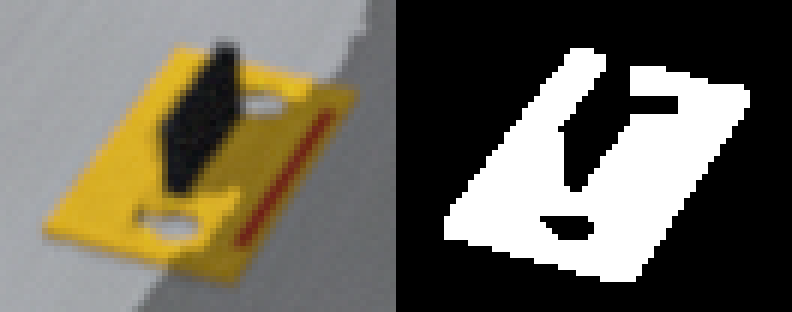

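View pics/m_bed_top.png

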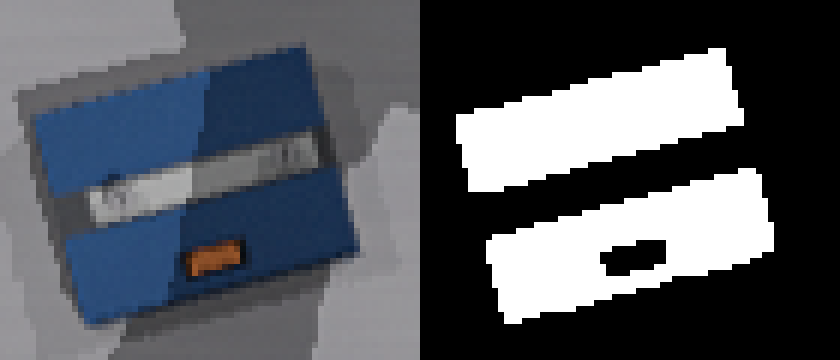

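```bash
cat > edges.py <<'E'
from h import *
from scipy.ndimage import map_coordinates
from scipy.optimize import least_squares
def chan(I,kind):
    b,g,r=[cv2.GaussianBlur(I[...,i],(0,0),.6) for i in range(3)]
    return (b-r)/(b+g+r+1) if kind=="b" else (r-b)/(b+g+r+1)
def edgefit(n,I,kind,edges,p0,R=3.0,tr=.2,it=4):
    C=chan(I,kind);p=np.array(p0,float)
    for k in range(it):
        obs=[]
        for a,b in edges:
            for t in np.linspace(.06,.94,25):
                P=(1-t)*np.array(a)+t*np.array(b)
                uv=proj(n,w(p,P))[0];u2=proj(n,w(p,P+.01*(np.array(b)-a)))[0];d=u2-uv;d/=np.hypot(*d);nn=np.array([-d[1],d[0]])
                s=np.linspace(-R,R,61);v=map_coordinates(C,[uv[1]+s*nn[1],uv[0]+s*nn[0]],order=1)
                c=proj(n,w(p,[[0,0,P[2]]]))[0]; 
                if nn@(c-uv)<0: v=v[::-1];s=-s[::-1];v=v; nn=nn
                # inside is +: profile from outside to inside
                inside=nn if nn@(c-uv)>0 else -nn
                ss=np.linspace(-R,R,61);v=map_coordinates(C,[uv[1]+ss*inside[1],uv[0]+ss*inside[0]],order=1)
                lo,hi=v[:12].mean(),v[-12:].mean()
                if hi-lo<.08: continue
                m=(lo+hi)/2; j=np.nonzero((v[:-1]<m)&(v[1:]>=m))[0]
                if len(j)!=1: continue
                obs.append((P,inside,uv+ss[j[0]]*inside))
        def res(x): return [ (proj(n,w(x,P))[0]-o)@i for P,i,o in obs]
        s=least_squares(res,p,loss="soft_l1",f_scale=.2,x_scale=[.01,.01,.05]);p=s.x
    r=np.array(res(p));return p,len(obs),np.sqrt((r**2).mean())
def rect(lx,ly,z):
    c=[[lx/2,ly/2,z],[lx/2,-ly/2,z],[-lx/2,-ly/2,z],[-lx/2,ly/2,z]]
    return [(c[i],c[(i+1)%4]) for i in range(4)]
E
python3 - <<'E'
from edges import *
T=np.load("T0.npy");S=np.load("S0.npy")
e=rect(.13,.17,.035);eb=rect(.13,.17,0)
# visible silhouette edges: top cam sees top face everywhere save the near (catch,-x) side; side cam sees -y side face
print("bed top",edgefit("top",T,"b",[e[0],e[1],e[3]]+[eb[2]],[.506,.144,.26]))
print("bed side",edgefit("side",S,"b",[e[0],e[3],e[2],eb[1]],[.506,.146,.27]))
f=rect(.1,.15,.006)
print("plate top",edgefit("top",T,"y",f[:],[.515,-.19,-.06]))
print("plate side",edgefit("side",S,"y",[f[2],f[3],f[0]],[.515,-.19,-.06]))
print("plate side",edgefit("side",S,"y",f,[.515,-.19,-.06]))
E
```

```text
Traceback (most recent call last):
  File "edges.py", line 27, in edgefit
    s=least_squares(res,p,loss="soft_l1",f_scale=.2,x_scale=[.01,.01,.05]);p=s.x
  File "edges.py", line 26, in res
    def res(x): return [ (proj(n,w(x,P))[0]-o)@i for P,i,o in obs]
                          ~~~~^^^^^^^^^^
  File "h.py", line 7, in proj
    f,cx,cy,T=cal(n); P=np.atleast_2d(P); q=(P-T[:3,3])@T[:3,:3]
              ~~~^^^
  File "h.py", line 5, in cal
    c=optics.calibration(n); f=210/np.tan(np.radians(c["vertical_fov"]/2)); return f,c["cx"],c["cy"],np.array(c["pose"])
ValueError: time passes only in moves, steps and waits
```

```bash
sed -i 's/^def cal(n):/import functools\n@functools.cache\ndef cal(n):/' h.py
cat > run1.py <<'E'
from edges import *
T=np.load("T0.npy");S=np.load("S0.npy")
e=rect(.13,.17,.035);eb=rect(.13,.17,0)
print("bed top",edgefit("top",T,"b",[e[0],e[1],e[3]]+[eb[2]],[.506,.144,.26]))
print("bed side",edgefit("side",S,"b",[e[0],e[3],e[2],eb[1]],[.506,.146,.27]))
f=rect(.1,.15,.006)
print("plate top",edgefit("top",T,"y",f[:],[.515,-.19,-.06]))
print("plate side",edgefit("side",S,"y",[f[2],f[3],f[0]],[.515,-.19,-.06]))
print("plate side",edgefit("side",S,"y",f,[.515,-.19,-.06]))
print(readout.read_state()["time_s"])
E
python3 run1.py
```

```text
bed top (array([0.50628172, 0.14420536, 0.25497704]), 90, np.float64(0.35720658361643753))
bed side (array([0.50687211, 0.14926317, 0.25376669]), 90, np.float64(0.6721278993491705))
plate top (array([ 0.51444032, -0.18988778, -0.05574752]), 100, np.float64(0.19593587639812376))
plate side (array([ 0.51784635, -0.19060692, -0.05515884]), 72, np.float64(0.14930314697356326))
plate side (array([ 0.5177263 , -0.19318013, -0.05375028]), 97, np.float64(0.3190312357926371))
0.5
```

```bash
cat > rect.py <<'E'
from edges import *
def rectify(n,I,p,z,hx=.075,hy=.095,sc=4):
    # image: columns = -bed y (left=+y), rows= up = +x ; sc px per mm
    xs=np.arange(hx,-hx,-.001/sc);ys=np.arange(hy,-hy,-.001/sc)
    Y,X=np.meshgrid(ys,xs);P=w(p,np.c_[X.ravel(),Y.ravel(),np.full(X.size,z)])
    uv=proj(n,P).astype(np.float32).reshape(*X.shape,2)
    o=cv2.remap(I.astype(np.uint8),uv[...,0],uv[...,1],cv2.INTER_CUBIC)
    for k in range(-80,81,10):
        c=int((hy-k/1000)*1000*sc);cv2.line(o,(c,0),(c,6 if k%50 else 14),(0,0,255),1)
    for k in range(-70,71,10):
        r=int((hx-k/1000)*1000*sc);cv2.line(o,(0,r),(6 if k%50 else 14,r),(0,0,255),1)
    return o
E
python3 - <<'E'
from rect import *
T=np.load("T0.npy");S=np.load("S0.npy")
cv2.imwrite("pics/rt.png",rectify("top",T,[.5063,.1442,.2545],.0475))
cv2.imwrite("pics/rs.png",rectify("side",S,[.5068,.1493,.2545],.0475))
E
```

```text
(no output)
```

View pics/rt.png

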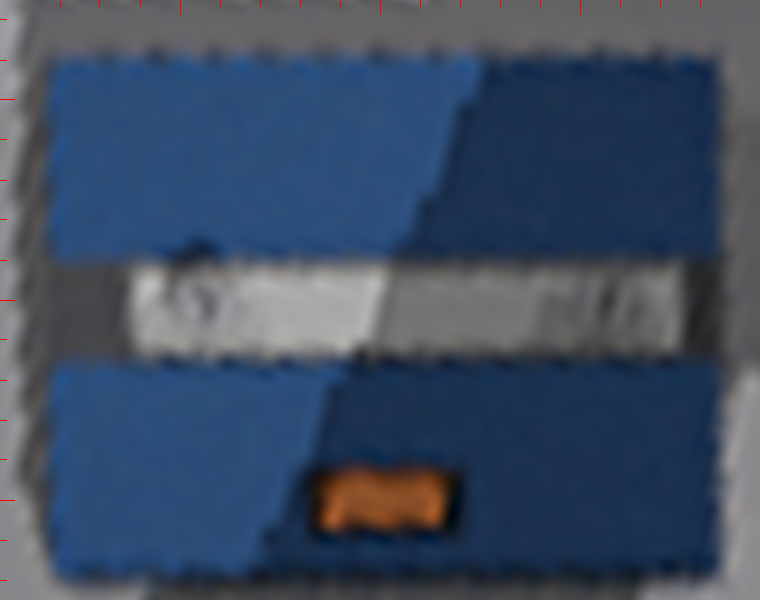

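View pics/rs.png

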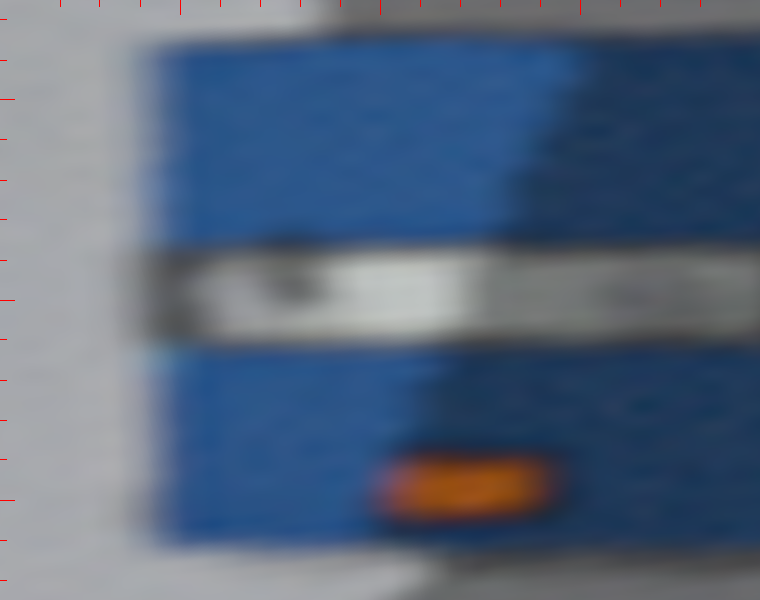

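```bash
cat > rel.py <<'E'
import sys,numpy as np
from scipy.spatial.transform import Rotation as R
from station import readout
def rel(x,y,z,yaw,show=True):
    s=readout.read_state();p=np.array(s["ee_pos"]);Rc=R.from_euler("xyz",s["eef_rot"])
    Rt=R.from_euler("xyz",[np.pi,0,yaw]);d=Rc.inv().apply(np.array([x,y,z])-p);r=(Rc.inv()*Rt).as_rotvec()
    print("t",s["time_s"],"pos",p.round(4),"rot",np.round(s["eef_rot"],4),"F",np.round(s["ft_force"],2),"M",np.round(s["ft_torque"],2),"w",round(s["gripper_width"],4))
    print("d",d.round(4),"w",r.round(4))
if __name__=="__main__": rel(*map(float,sys.argv[1:5]))
E
python3 rel.py .33 -.45 .2 .92
```

```text
t 0.5 pos [ 0.2204 -0.6115  0.2313] rot [-3.1416e+00 -1.0000e-04  3.4580e-01] F [-0.51 -0.24  0.25] M [ 0.02 -0.05  0.01] w 0.0856
d [ 0.1579 -0.1148  0.0313] w [ 0.000e+00 -1.000e-04 -5.742e-01]
```

{"op": "send_rows", "data": {"series": [{"dx":0.031,"dy":-0.023,"dz":0.006,"wx":0,"wy":0,"wz":-0.115,"gripper":0.2},{"dx":0.063,"dy":-0.046,"dz":0.012,"wx":0,"wy":0,"wz":-0.23,"gripper":0.2},{"dx":0.095,"dy":-0.069,"dz":0.018,"wx":0,"wy":0,"wz":-0.345,"gripper":0.2},{"dx":0.126,"dy":-0.092,"dz":0.025,"wx":0,"wy":0,"wz":-0.46,"gripper":0.2},{"dx":0.158,"dy":-0.115,"dz":0.031,"wx":0,"wy":0,"wz":-0.574,"gripper":0.2}]}}

```text
time_s: 0.92
ee_pos: [0.3306, -0.4483, 0.2002]
eef_rot: [3.141, 0.0, 0.925]
ft_force: [0.0, 0.1, -0.8]
gripper_width: 0.0513
```

```bash
python3 rel.py .43 -.31 .18 1.515
```

```text
t 0.9167 pos [ 0.3306 -0.4483  0.2002] rot [3.1411e+00 2.0000e-04 9.2490e-01] F [ 0.03  0.11 -0.79] M [ 0.01 -0.06  0.01] w 0.0513
d [ 0.1703 -0.0039  0.0202] w [ 4.000e-04  3.000e-04 -5.901e-01]
```

{"op": "send_rows", "data": {"series": [{"dx":0.034,"dy":-0.001,"dz":0.004,"wx":0,"wy":0,"wz":-0.118,"gripper":0.2},{"dx":0.068,"dy":-0.002,"dz":0.008,"wx":0,"wy":0,"wz":-0.236,"gripper":0.2},{"dx":0.102,"dy":-0.003,"dz":0.012,"wx":0,"wy":0,"wz":-0.354,"gripper":0.2},{"dx":0.136,"dy":-0.004,"dz":0.016,"wx":0,"wy":0,"wz":-0.472,"gripper":0.2},{"dx":0.17,"dy":-0.004,"dz":0.02,"wx":0,"wy":0,"wz":-0.59,"gripper":0.2}]}}

```text
time_s: 1.33
ee_pos: [0.4306, -0.3108, 0.1805]
eef_rot: [3.141, 0.0, 1.515]
ft_force: [-0.2, -1.1, -0.5]
gripper_width: 0.0515
```

```bash
python3 rel.py .5155 -.19 .08 1.515
```

```text
t 1.3333 pos [ 0.4306 -0.3108  0.1805] rot [3.1412e+00 5.0000e-04 1.5153e+00] F [-0.22 -1.09 -0.51] M [-0.02 -0.02  0.02] w 0.0515
d [0.1254 0.0781 0.1004] w [0.0004 0.0005 0.0003]
```

{"op": "send_rows", "data": {"series": [{"dx":0.026,"dy":0.016,"dz":0.02,"gripper":0.2},{"dx":0.052,"dy":0.032,"dz":0.04,"gripper":0.2},{"dx":0.078,"dy":0.048,"dz":0.06,"gripper":0.2},{"dx":0.103,"dy":0.064,"dz":0.08,"gripper":0.2},{"dx":0.1255,"dy":0.078,"dz":0.1,"gripper":0.2}]}}

```text
invalid input
```

Run:
```python
from h import *
from rel import rel
rel(.5155,-.19,.012,1.515)
T=avg("top",1);S=avg("side",1)
p=np.array(readout.read_state()["ee_pos"])
a=cv2.resize(T[170:240,290:370].astype(np.uint8),None,fx=5,fy=5);b=cv2.resize(S[205:275,215:295].astype(np.uint8),None,fx=5,fy=5)
for im,n,o in((a,"top",(290,170)),(b,"side",(215,205))):
    u=(proj(n,p)[0]+.5-o)*5;cv2.circle(im,tuple(np.int32(u)),4,(0,0,255),1)
cv2.imwrite("pics/g1.png",np.hstack([a,b]))
```

```text
t 1.3333 pos [ 0.4306 -0.3108  0.1805] rot [3.1412e+00 5.0000e-04 1.5153e+00] F [-0.22 -1.09 -0.51] M [-0.02 -0.02  0.02] w 0.0515
d [0.1254 0.078  0.1684] w [0.0004 0.0005 0.0003]
```

View pics/g1.png

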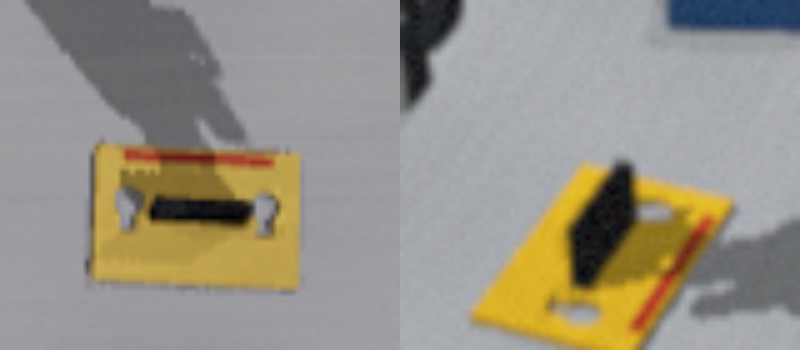

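{"op": "send_rows", "data": {"series": [{"dx":0.026,"dy":0.016,"dz":0.02,"wx":0,"wy":0,"wz":0,"gripper":0.2},{"dx":0.052,"dy":0.032,"dz":0.04,"wx":0,"wy":0,"wz":0,"gripper":0.2},{"dx":0.078,"dy":0.048,"dz":0.06,"wx":0,"wy":0,"wz":0,"gripper":0.2},{"dx":0.103,"dy":0.064,"dz":0.08,"wx":0,"wy":0,"wz":0,"gripper":0.2},{"dx":0.1255,"dy":0.078,"dz":0.1,"wx":0,"wy":0,"wz":0,"gripper":0.2}]}}

```text
time_s: 1.85
ee_pos: [0.5165, -0.1908, 0.0797]
eef_rot: [3.14, 0.0, 1.509]
ft_force: [-0.2, 0.5, -0.0]
gripper_width: 0.0516
```

Run:
```python
from h import *
from rel import rel
rel(.5155,-.19,.012,1.515)
T=avg("top",1);S=avg("side",1)
p=np.array(readout.read_state()["ee_pos"])
a=cv2.resize(T[170:240,290:370].astype(np.uint8),None,fx=5,fy=5);b=cv2.resize(S[205:275,215:295].astype(np.uint8),None,fx=5,fy=5)
for im,n,o in((a,"top",(290,170)),(b,"side",(215,205))):
    u=(proj(n,p)[0]+.5-o)*5;cv2.circle(im,tuple(np.int32(u)),4,(0,0,255),1)
cv2.imwrite("pics/g2.png",np.hstack([a,b]))
```

```text
t 1.85 pos [ 0.5165 -0.1908  0.0797] rot [3.1405e+00 3.0000e-04 1.5089e+00] F [-0.16  0.53 -0.  ] M [-0.01 -0.01 -0.03] w 0.0516
d [ 0.0008 -0.0011  0.0677] w [ 0.0011  0.0004 -0.0061]
```

View pics/g2.png

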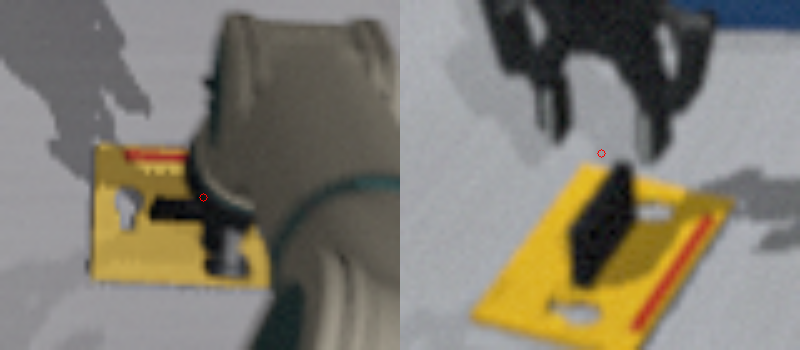

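{"op": "send_rows", "data": {"series": [{"dx":0.001,"dy":-0.001,"dz":0.02,"wx":0,"wy":0,"wz":-0.006,"gripper":0.2},{"dx":0.001,"dy":-0.001,"dz":0.04,"wx":0,"wy":0,"wz":-0.006,"gripper":0.2},{"dx":0.001,"dy":-0.001,"dz":0.055,"wx":0,"wy":0,"wz":-0.006,"gripper":0.2},{"dx":0.001,"dy":-0.001,"dz":0.067,"wx":0,"wy":0,"wz":-0.006,"gripper":0.2},{"dx":0.001,"dy":-0.001,"dz":0.067,"wx":0,"wy":0,"wz":-0.006,"gripper":0.2}]}}

```text
time_s: 2.37
ee_pos: [0.5128, -0.1913, 0.0116]
eef_rot: [-3.138, 0.0, 1.514]
ft_force: [0.5, 0.0, 0.5]
gripper_width: 0.051
```

{"op": "send_rows", "data": {"series": [{"dx":0,"dy":0,"dz":0,"wx":0,"wy":0,"wz":0,"gripper":-0.4},{"dx":0,"dy":0,"dz":0,"wx":0,"wy":0,"wz":0,"gripper":-0.6},{"dx":0,"dy":0,"dz":0,"wx":0,"wy":0,"wz":0,"gripper":-0.7},{"dx":0,"dy":0,"dz":0,"wx":0,"wy":0,"wz":0,"gripper":-0.8},{"dx":0,"dy":0,"dz":0,"wx":0,"wy":0,"wz":0,"gripper":-1}], "squeeze": 30}}

```text
time_s: 2.78
ee_pos: [0.5155, -0.1911, 0.0145]
eef_rot: [3.139, 0.001, 1.515]
ft_force: [1.0, -1.3, 6.7]
gripper_width: 0.0116
```

{"op": "send_rows", "data": {"series": [{"dx":0,"dy":0,"dz":0,"wx":0,"wy":0,"wz":0,"gripper":-1},{"dx":0,"dy":0,"dz":0,"wx":0,"wy":0,"wz":0,"gripper":-1},{"dx":0,"dy":0,"dz":0,"wx":0,"wy":0,"wz":0,"gripper":-1}], "squeeze": 60}}

```text
time_s: 3.03
ee_pos: [0.5155, -0.1911, 0.0146]
eef_rot: [3.139, 0.001, 1.516]
ft_force: [0.6, -2.3, 6.9]
gripper_width: 0.0112
```

Run:
```python
from h import *
from rel import rel
rel(.5155,-.19,.11,1.515)
S=avg("side",2)
np.save("S1.npy",S)
b=cv2.resize(S[200:290,205:305].astype(np.uint8),None,fx=6,fy=6);cv2.imwrite("pics/g3.png",b)
```

```text
t 3.0333 pos [ 0.5155 -0.1911  0.0146] rot [3.1390e+00 9.0000e-04 1.5156e+00] F [ 0.61 -2.26  6.93] M [-0.03  0.1  -0.  ] w 0.0112
d [ 0.001   0.0001 -0.0954] w [0.0025 0.0009 0.0006]
```

View pics/g3.png

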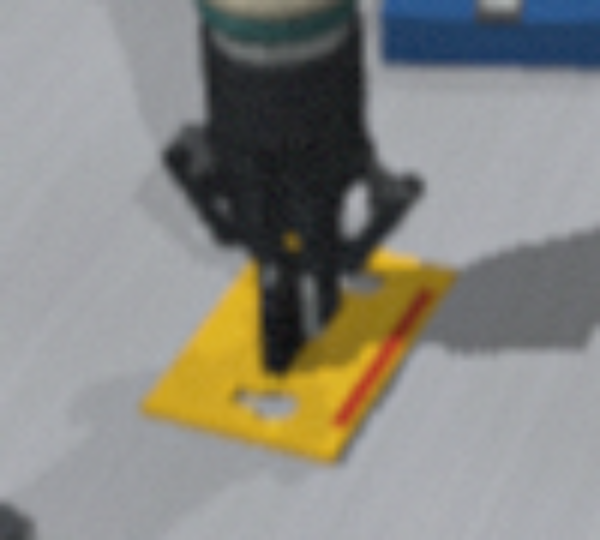

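{"op": "send_rows", "data": {"series": [{"dx":0,"dy":0,"dz":-0.01,"wx":0,"wy":0,"wz":0,"gripper":-1},{"dx":0,"dy":0,"dz":-0.03,"wx":0,"wy":0,"wz":0,"gripper":-1},{"dx":0,"dy":0,"dz":-0.06,"wx":0,"wy":0,"wz":0,"gripper":-1},{"dx":0,"dy":0,"dz":-0.095,"wx":0,"wy":0,"wz":0,"gripper":-1},{"dx":0,"dy":0,"dz":-0.095,"wx":0,"wy":0,"wz":0,"gripper":-1}]}}

```text
time_s: 3.55
ee_pos: [0.5176, -0.1914, 0.114]
eef_rot: [3.133, 0.002, 1.516]
ft_force: [1.8, -0.0, -3.7]
gripper_width: 0.0109
```

```bash
python3 rel.py .46 -.03 .11 1.67
```

```text
t 3.55 pos [ 0.5176 -0.1914  0.114 ] rot [3.1327e+00 2.2000e-03 1.5158e+00] F [ 1.8  -0.02 -3.72] M [-0.   -0.1   0.03] w 0.0109
d [ 0.158  -0.0664  0.0031] w [ 0.0087  0.0028 -0.1542]
```

{"op": "send_rows", "data": {"series": [{"dx":0.032,"dy":-0.001,"dz":0,"wx":0,"wy":0,"wz":-0.031,"gripper":-1},{"dx":0.065,"dy":-0.002,"dz":0,"wx":0,"wy":0,"wz":-0.062,"gripper":-1},{"dx":0.1,"dy":-0.003,"dz":0,"wx":0,"wy":0,"wz":-0.093,"gripper":-1},{"dx":0.135,"dy":-0.004,"dz":0,"wx":0,"wy":0,"wz":-0.124,"gripper":-1},{"dx":0.17,"dy":-0.005,"dz":0,"wx":0,"wy":0,"wz":-0.155,"gripper":-1}]}}

```text
time_s: 3.97
ee_pos: [0.5177, -0.0192, 0.1081]
eef_rot: [-3.14, -0.0, 1.672]
ft_force: [0.4, -0.3, -3.9]
gripper_width: 0.0114
```

```bash
python3 rel.py .499 .138 .10 1.825
```

```text
t 3.9667 pos [ 0.5177 -0.0192  0.1081] rot [-3.1402e+00 -1.0000e-04  1.6718e+00] F [ 0.41 -0.35 -3.93] M [ 0.03 -0.04 -0.01] w 0.0114
d [ 0.1583 -0.0027  0.0081] w [-0.0014 -0.0002 -0.1532]
```

{"op": "send_rows", "data": {"series": [{"dx":0.035,"dy":-0.001,"dz":0,"wx":0,"wy":0,"wz":-0.035,"gripper":-1},{"dx":0.07,"dy":-0.002,"dz":0,"wx":0,"wy":0,"wz":-0.07,"gripper":-1},{"dx":0.105,"dy":-0.003,"dz":0,"wx":0,"wy":0,"wz":-0.105,"gripper":-1},{"dx":0.14,"dy":-0.003,"dz":0.004,"wx":0,"wy":0,"wz":-0.153,"gripper":-1},{"dx":0.158,"dy":-0.003,"dz":0.008,"wx":0,"wy":0,"wz":-0.153,"gripper":-1}]}}

```text
time_s: 4.38
ee_pos: [0.4986, 0.1419, 0.1004]
eef_rot: [3.141, -0.003, 1.831]
ft_force: [0.3, 0.5, -3.4]
gripper_width: 0.0118
```

{"op": "send_rows", "data": {"series": [{"dx":0,"dy":0,"dz":0,"wx":0,"wy":0,"wz":0,"gripper":-1},{"dx":0,"dy":0,"dz":0,"wx":0,"wy":0,"wz":0,"gripper":-1}]}}

```text
time_s: 4.55
ee_pos: [0.4988, 0.1376, 0.0999]
eef_rot: [-3.14, -0.0, 1.827]
ft_force: [0.1, -0.3, -4.2]
gripper_width: 0.0112
```

Run:
```python
from h import *
from rel import rel
rel(.499,.138,.09,1.825)
T=avg("top",3);S=avg("side",3);np.save("T2.npy",T);np.save("S2.npy",S)
rel(.499,.138,.09,1.825)
a=cv2.resize(T[170:260,190:280].astype(np.uint8),None,fx=4.4,fy=4.4,interpolation=cv2.INTER_CUBIC)
b=cv2.resize(S[130:220,245:335].astype(np.uint8),None,fx=4.4,fy=4.4,interpolation=cv2.INTER_CUBIC)
cv2.imwrite("pics/h1.png",np.hstack([a,b]))
```

```text
t 4.55 pos [0.4988 0.1376 0.0999] rot [-3.1398e+00 -2.0000e-04  1.8271e+00] F [ 0.1  -0.27 -4.23] M [-0.05 -0.03  0.02] w 0.0112
d [0.0004 0.0003 0.0099] w [-0.0018 -0.0002  0.0021]
t 4.85 pos [0.5002 0.135  0.1004] rot [-3.1414e+00  6.0000e-04  1.8215e+00] F [-0.37 -0.14 -2.8 ] M [-0.02  0.02  0.04] w 0.0111
d [ 0.0033 -0.0004  0.0104] w [-0.0002  0.0006 -0.0035]
```

View pics/h1.png

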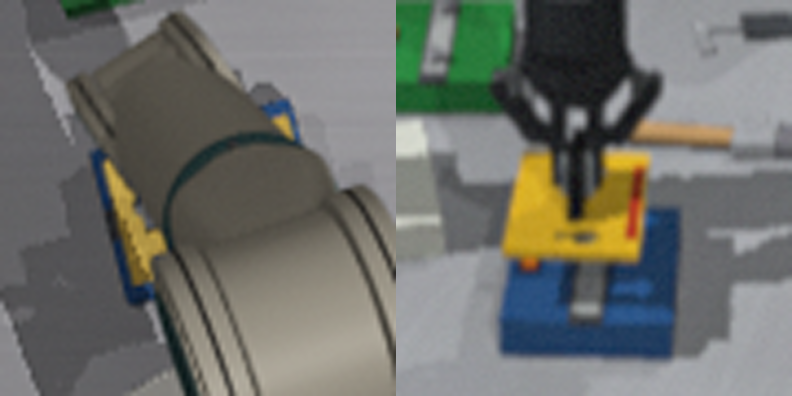

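```bash
cat > run2.py <<'E'
from edges import *
S0=np.load("S0.npy");T0=np.load("T0.npy");S2=np.load("S2.npy")
e=rect(.13,.17,.035);eb=rect(.13,.17,0)
bt=edgefit("top",T0,"b",[e[0],eb[1],eb[2],e[3]],[.506,.146,.2545]);print("bed top",bt)
bs=edgefit("side",S0,"b",[eb[0],eb[1],e[2],e[3]],[.506,.146,.2545]);print("bed side",bs)
bs2=edgefit("side",S0,"b",[eb[1],e[2],e[3]],[.506,.146,.2545]);print("bed side no+x",bs2)
for z in (.084,.087):
    f=rect(.1,.15,z+.006)
    ps=edgefit("side",S2,"y",f,[.499,.138,.2545],R=2.5);print(z,"plate held side",ps)
    for b in(bt,bs,bs2):
        p=ps[0];c=b[0];d=p[:2]-c[:2];a=c[2];print("  in bed",np.array([np.cos(a)*d[0]+np.sin(a)*d[1],-np.sin(a)*d[0]+np.cos(a)*d[1]])*1e3)
E
python3 run2.py
python3 - <<'E'
from rect import *
S=np.load("S0.npy")
I=rectify("side",S,[.506,.1475,.2545],.0475);cv2.imwrite("pics/rs2.png",I)
I=rectify("top",np.load("T0.npy"),[.506,.1455,.2545],.0475,sc=7,hx=.025,hy=.07);I=I;cv2.imwrite("pics/rt2.png",cv2.resize(I,(800,int(800*I.shape[0]/I.shape[1]))))
E
```

```text
bed top (array([0.50630691, 0.14404584, 0.25347165]), 90, np.float64(0.3448776035371959))
bed side (array([0.5052455 , 0.14896337, 0.24855375]), 91, np.float64(0.7160296466165104))
bed side no+x (array([0.50802208, 0.14961548, 0.24441248]), 64, np.float64(0.7363455432656032))
0.084 plate held side (array([0.50113139, 0.1286342 , 0.26322763]), 91, np.float64(0.6133376099549124))
  in bed [ -8.87486178 -13.62135412]
  in bed [ -8.98870481 -18.69235572]
  in bed [-11.76307798 -18.69024962]
0.087 plate held side (array([0.50269475, 0.1241757 , 0.26417303]), 91, np.float64(0.5981010012707004))
  in bed [ -8.47949444 -18.32943291]
  in bed [ -8.57018845 -23.3984332 ]
  in bed [-11.32507613 -23.39455357]
```

View pics/rs2.png

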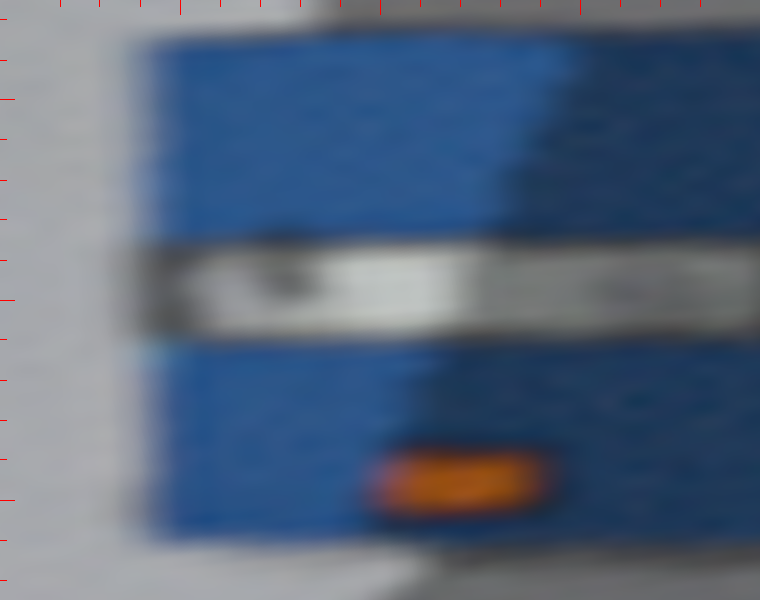

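View pics/rt2.png

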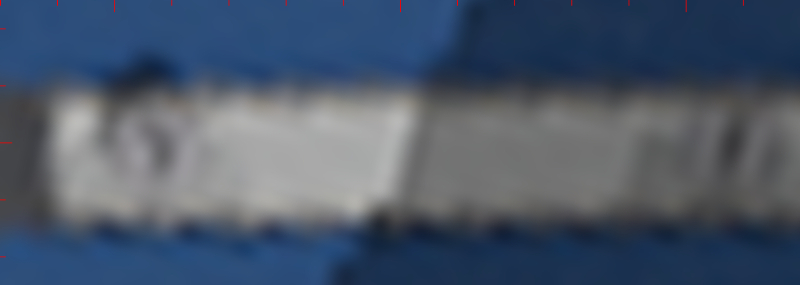

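Run:
```python
from edges import *
S2=np.load("S2.npy");k=9;x0,y0,x1,y1=262,160,316,215
c=cv2.resize(S2[y0:y1,x0:x1].astype(np.uint8),None,fx=k,fy=k,interpolation=cv2.INTER_CUBIC)
def draw(p,lx,ly,zs,col):
    for z in zs:
        uv=proj("side",w(p,[a for a,b in rect(lx,ly,z)]));cv2.polylines(c,[np.int32((uv+.5-[x0,y0])*k)],True,col,1)
draw([.4995,.1365,.2545],.1,.15,(.0855,.0915),(0,255,0))
draw([.506,.1455,.2545],.13,.17,(0,.035),(255,255,0))
draw([.506,.1485,.2545],.13,.17,(0,.035),(255,0,255))
cv2.imwrite("pics/ov4.png",c)
```

```text
(no output)
```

View pics/ov4.png

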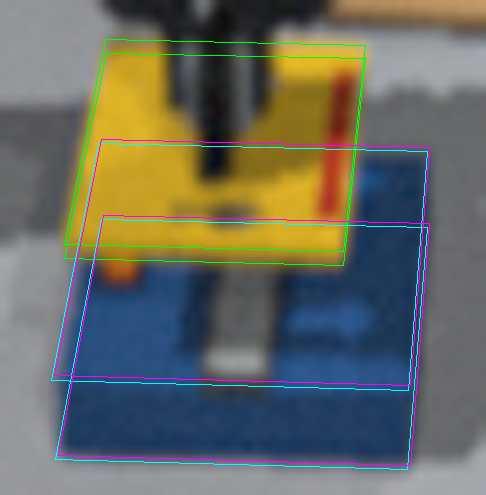

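```bash
cat > st.py <<'E'
import sys
from h import *
from rel import rel
P=[]
for _ in range(4):
    optics.camera("side");s=readout.read_state();P.append(np.r_[s["ee_pos"],s["eef_rot"],s["ft_force"],s["ft_torque"]])
P=np.array(P);P[:,3]%=2*np.pi
m=P.mean(0);sd=P.std(0)
print("t",s["time_s"],"pos",m[:3].round(4),"sd",sd[:3].round(4),"rot",m[3:6].round(4),"F",m[6:9].round(2),"sd",sd[6:9].round(2),"M",m[9:].round(3),"w",round(s["gripper_width"],4))
if len(sys.argv)>4:
    x,y,z,yaw=map(float,sys.argv[1:5])
    from scipy.spatial.transform import Rotation as R
    Rc=R.from_euler("xyz",m[3:6]);print("d",Rc.inv().apply(np.array([x,y,z])-m[:3]).round(4),"w",(Rc.inv()*R.from_euler("xyz",[np.pi,0,yaw])).as_rotvec().round(4))
E
python3 st.py .5 .136 .066 1.822
```

```text
t 5.05 pos [0.5002 0.1356 0.1004] sd [0.     0.0002 0.    ] rot [3.1415e+00 2.0000e-04 1.8223e+00] F [-0.25  0.6  -3.58] sd [0.44 0.48 0.18] M [ 0.03  -0.015  0.   ] w 0.011
d [ 0.0005 -0.0001  0.0344] w [0.0001 0.0002 0.0003]
```

Settled readings have little noise. I'll descend to just above the screw heads.

{"op": "send_rows", "data": {"series": [{"dx":0,"dy":0,"dz":0.01,"wx":0,"wy":0,"wz":0,"gripper":-1},{"dx":0,"dy":0,"dz":0.02,"wx":0,"wy":0,"wz":0,"gripper":-1},{"dx":0,"dy":0,"dz":0.03,"wx":0,"wy":0,"wz":0,"gripper":-1},{"dx":0,"dy":0,"dz":0.0335,"wx":0,"wy":0,"wz":0,"gripper":-1},{"dx":0,"dy":0,"dz":0.0335,"wx":0,"wy":0,"wz":0,"gripper":-1}]}}

```text
time_s: 5.47
ee_pos: [0.4988, 0.1361, 0.0651]
eef_rot: [-3.138, 0.0, 1.824]
ft_force: [0.1, -0.7, -4.0]
gripper_width: 0.0109
```

```bash
python3 st.py .5 .136 .060 1.822
python3 - <<'E'
from edges import *
S2=optics.camera("side");k=10;x0,y0,x1,y1=255,155,320,215
c=cv2.resize(S2[y0:y1,x0:x1],None,fx=k,fy=k,interpolation=cv2.INTER_CUBIC);cv2.imwrite("pics/d1.png",c)
E
```

```text
t 5.6667 pos [0.4999 0.1365 0.0665] sd [0.0004 0.0001 0.0004] rot [ 3.1421 -0.      1.824 ] F [-0.05 -0.15 -3.35] sd [0.75 0.1  0.6 ] M [ 0.015 -0.018  0.006] w 0.0113
d [-0.0005  0.      0.0065] w [-0.0006 -0.      0.002 ]
```

View pics/d1.png

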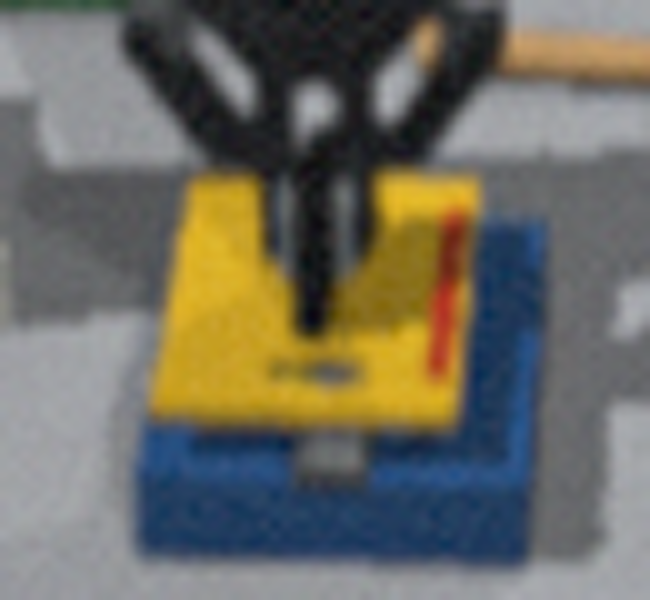

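{"op": "send_rows", "data": {"series": [{"dx":0,"dy":0,"dz":0.002,"wx":0,"wy":0,"wz":0,"gripper":-1},{"dx":0,"dy":0,"dz":0.004,"wx":0,"wy":0,"wz":0,"gripper":-1},{"dx":0,"dy":0,"dz":0.004,"wx":0,"wy":0,"wz":0,"gripper":-1},{"dx":0,"dy":0,"dz":0.004,"wx":0,"wy":0,"wz":0,"gripper":-1}]}}

```text
time_s: 6.05
ee_pos: [0.5, 0.1363, 0.0628]
eef_rot: [-3.141, 0.0, 1.824]
ft_force: [0.0, 0.6, -3.2]
gripper_width: 0.0115
```

```bash
python3 st.py .5 .136 .060 1.822
```

```text
t 6.25 pos [0.5001 0.1364 0.0629] sd [0. 0. 0.] rot [3.1415 0.     1.8238] F [ 0.06 -0.03 -3.48] sd [0.68 0.53 0.48] M [-0.013  0.004 -0.006] w 0.0114
d [-0.0003 -0.0001  0.0029] w [0.0001 0.     0.0018]
```

{"op": "send_rows", "data": {"series": [{"dx":0,"dy":0,"dz":0.001,"wx":0,"wy":0,"wz":0,"gripper":-1},{"dx":0,"dy":0,"dz":0.002,"wx":0,"wy":0,"wz":0,"gripper":-1},{"dx":0,"dy":0,"dz":0.002,"wx":0,"wy":0,"wz":0,"gripper":-1}]}}

```text
time_s: 6.5
ee_pos: [0.4999, 0.1363, 0.0606]
eef_rot: [-3.141, -0.0, 1.824]
ft_force: [-0.3, 0.4, -4.8]
gripper_width: 0.0112
```

```bash
python3 st.py .5 .136 .060 1.822
```

```text
t 6.7 pos [0.5    0.1363 0.0608] sd [0. 0. 0.] rot [3.1417 0.     1.8238] F [ 0.1   0.03 -3.34] sd [0.6  0.2  0.29] M [ 0.022  0.039 -0.009] w 0.0111
d [-0.0003 -0.0001  0.0008] w [-0.0001  0.      0.0018]
```

{"op": "send_rows", "data": {"series": [{"dx":0,"dy":0,"dz":0.001,"wx":0,"wy":0,"wz":0,"gripper":-1},{"dx":0,"dy":0,"dz":0.002,"wx":0,"wy":0,"wz":0,"gripper":-1},{"dx":0,"dy":0,"dz":0.002,"wx":0,"wy":0,"wz":0,"gripper":-1}]}}

```text
time_s: 6.95
ee_pos: [0.4999, 0.1363, 0.0586]
eef_rot: [-3.141, 0.0, 1.824]
ft_force: [0.4, -0.7, -3.4]
gripper_width: 0.0111
```

```bash
python3 st.py .5 .136 .058 1.822
```

```text
t 7.15 pos [0.5    0.1363 0.0588] sd [0.0001 0.     0.0001] rot [3.1417 0.     1.8238] F [ 0.11  0.01 -3.56] sd [0.19 0.66 0.65] M [0.019 0.006 0.032] w 0.0113
d [-0.0003 -0.0001  0.0008] w [-0.0001  0.      0.0018]
```

{"op": "send_rows", "data": {"series": [{"dx":0,"dy":0,"dz":0.001,"wx":0,"wy":0,"wz":0,"gripper":-1},{"dx":0,"dy":0,"dz":0.002,"wx":0,"wy":0,"wz":0,"gripper":-1},{"dx":0,"dy":0,"dz":0.002,"wx":0,"wy":0,"wz":0,"gripper":-1}]}}

```text
time_s: 7.4
ee_pos: [0.4999, 0.1363, 0.0566]
eef_rot: [-3.141, 0.0, 1.824]
ft_force: [-0.2, 0.3, -3.5]
gripper_width: 0.0113
```

```bash
python3 st.py .5 .136 .056 1.822
```

```text
t 7.6 pos [0.5    0.1364 0.0568] sd [0. 0. 0.] rot [3.1417 0.     1.8238] F [ 0.42  0.16 -3.21] sd [0.48 0.47 0.44] M [0.003 0.008 0.003] w 0.0116
d [-0.0004 -0.0001  0.0008] w [-0.0001  0.      0.0018]
```

{"op": "send_rows", "data": {"series": [{"dx":0,"dy":0,"dz":0.001,"wx":0,"wy":0,"wz":0,"gripper":-1},{"dx":0,"dy":0,"dz":0.002,"wx":0,"wy":0,"wz":0,"gripper":-1},{"dx":0,"dy":0,"dz":0.002,"wx":0,"wy":0,"wz":0,"gripper":-1}]}}

```text
time_s: 7.85
ee_pos: [0.4999, 0.1363, 0.0546]
eef_rot: [-3.141, 0.0, 1.824]
ft_force: [-0.3, -0.5, -2.8]
gripper_width: 0.0112
```

```bash
python3 st.py .5 .136 .056 1.822
```

```text
t 8.05 pos [0.5    0.1363 0.0548] sd [0. 0. 0.] rot [3.1417 0.     1.8238] F [ 0.1   0.1  -3.28] sd [0.21 0.19 0.37] M [ 0.025 -0.008  0.007] w 0.011
d [-0.0003 -0.0001 -0.0012] w [-0.0001  0.      0.0018]
```

{"op": "send_rows", "data": {"series": [{"dx":0,"dy":0,"dz":0.001,"wx":0,"wy":0,"wz":0,"gripper":-1},{"dx":0,"dy":0,"dz":0.002,"wx":0,"wy":0,"wz":0,"gripper":-1},{"dx":0,"dy":0,"dz":0.002,"wx":0,"wy":0,"wz":0,"gripper":-1}]}}

```text
time_s: 8.3
ee_pos: [0.5001, 0.1364, 0.0528]
eef_rot: [3.141, 0.0, 1.824]
ft_force: [0.2, -0.2, -1.8]
gripper_width: 0.0114
```

```bash
python3 st.py .5 .136 .056 1.822
python3 - <<'E'
from edges import *
S2=optics.camera("side");k=10;x0,y0,x1,y1=255,155,320,215
c=cv2.resize(S2[y0:y1,x0:x1],None,fx=k,fy=k,interpolation=cv2.INTER_CUBIC);cv2.imwrite("pics/d2.png",c)
E
```

```text
t 8.5 pos [0.5001 0.1364 0.0529] sd [0. 0. 0.] rot [3.1414 0.     1.8238] F [-0.22  0.31 -1.97] sd [0.62 0.22 0.3 ] M [-0.035  0.042 -0.024] w 0.0113
d [-0.0004 -0.0002 -0.0031] w [0.0002 0.     0.0018]
```

View pics/d2.png

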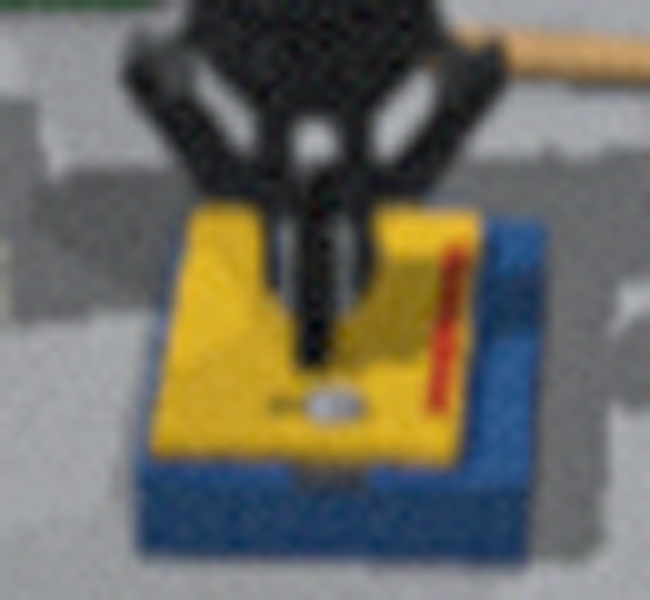

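Contact force rose by the catch's 1.5 N only, and the bright screw head shows in the near hole at about (335,405) of the crop. I'll go on lowering.

{"op": "send_rows", "data": {"series": [{"dx":0,"dy":0,"dz":0.001,"wx":0,"wy":0,"wz":0,"gripper":-1},{"dx":0,"dy":0,"dz":0.002,"wx":0,"wy":0,"wz":0,"gripper":-1},{"dx":0,"dy":0,"dz":0.002,"wx":0,"wy":0,"wz":0,"gripper":-1}]}}

```text
time_s: 8.8
ee_pos: [0.5001, 0.1364, 0.0507]
eef_rot: [3.141, -0.0, 1.824]
ft_force: [0.4, 0.4, -0.7]
gripper_width: 0.0115
```

```bash
python3 st.py .5 .136 .056 1.822
```

```text
t 9.0 pos [0.5001 0.1364 0.0508] sd [0. 0. 0.] rot [ 3.1414 -0.      1.8238] F [-0.06  0.05 -1.63] sd [0.45 0.48 0.53] M [-0.005  0.009 -0.013] w 0.0114
d [-0.0004 -0.0002 -0.0052] w [ 0.0002 -0.      0.0018]
```

{"op": "send_rows", "data": {"series": [{"dx":0,"dy":0,"dz":0.001,"wx":0,"wy":0,"wz":0,"gripper":-1},{"dx":0,"dy":0,"dz":0.001,"wx":0,"wy":0,"wz":0,"gripper":-1},{"dx":0,"dy":0,"dz":0.001,"wx":0,"wy":0,"wz":0,"gripper":-1}]}}

```text
time_s: 9.25
ee_pos: [0.5001, 0.1364, 0.0498]
eef_rot: [3.141, 0.0, 1.824]
ft_force: [0.0, -0.6, -0.1]
gripper_width: 0.0113
```

```bash
python3 st.py .5 .136 .056 1.822
```

```text
t 9.45 pos [0.5001 0.1364 0.0499] sd [0. 0. 0.] rot [3.1414 0.     1.8237] F [ 0.38  0.07 -1.11] sd [0.42 0.42 0.42] M [ 0.019  0.031 -0.022] w 0.0113
d [-0.0003 -0.0002 -0.0061] w [0.0002 0.     0.0017]
```

{"op": "send_rows", "data": {"series": [{"dx":0,"dy":0,"dz":0.0005,"wx":0,"wy":0,"wz":0,"gripper":-1},{"dx":0,"dy":0,"dz":0.001,"wx":0,"wy":0,"wz":0,"gripper":-1},{"dx":0,"dy":0,"dz":0.001,"wx":0,"wy":0,"wz":0,"gripper":-1}]}}

```text
time_s: 9.7
ee_pos: [0.5001, 0.1364, 0.0496]
eef_rot: [3.141, 0.0, 1.824]
ft_force: [-1.9, -0.5, 6.5]
gripper_width: 0.0115
```

```bash
python3 st.py .5 .136 .056 1.822
```

```text
t 9.9 pos [0.5001 0.1364 0.0495] sd [0. 0. 0.] rot [3.1411e+00 2.0000e-04 1.8238e+00] F [-1.43 -0.07  6.5 ] sd [0.39 0.52 0.22] M [-0.098  0.297  0.01 ] w 0.0111
d [-0.0004 -0.0002 -0.0065] w [0.0005 0.0002 0.0018]
```

{"op": "send_rows", "data": {"series": [{"dx":0,"dy":0,"dz":0.0005,"wx":0,"wy":0,"wz":0,"gripper":-1},{"dx":0,"dy":0,"dz":0.001,"wx":0,"wy":0,"wz":0,"gripper":-1},{"dx":0,"dy":0,"dz":0.001,"wx":0,"wy":0,"wz":0,"gripper":-1}]}}

```text
time_s: 10.15
ee_pos: [0.5001, 0.1364, 0.0495]
eef_rot: [3.141, 0.001, 1.824]
ft_force: [-4.1, -0.4, 16.3]
gripper_width: 0.0109
```

```bash
python3 st.py .5 .136 .056 1.822
```

```text
t 10.35 pos [0.5001 0.1364 0.0495] sd [0. 0. 0.] rot [3.1407e+00 6.0000e-04 1.8238e+00] F [-3.4  -0.59 16.82] sd [0.39 0.4  0.78] M [-0.211  0.805 -0.001] w 0.0117
d [-0.0004 -0.0002 -0.0065] w [0.0009 0.0006 0.0018]
```

{"op": "send_rows", "data": {"series": [{"dx":0,"dy":0,"dz":-0.001,"wx":0,"wy":0,"wz":0,"gripper":-1},{"dx":0,"dy":0,"dz":-0.0013,"wx":0,"wy":0,"wz":0,"gripper":-1},{"dx":0,"dy":0,"dz":-0.0013,"wx":0,"wy":0,"wz":0,"gripper":-1}]}}

```text
time_s: 10.6
ee_pos: [0.5001, 0.1364, 0.0496]
eef_rot: [3.141, 0.0, 1.824]
ft_force: [-2.4, -0.4, 8.1]
gripper_width: 0.0113
```

```bash
python3 st.py .5 .136 .056 1.822
python3 - <<'E'
from edges import *
S2=optics.camera("side");k=10;x0,y0,x1,y1=255,155,320,215
c=cv2.resize(S2[y0:y1,x0:x1],None,fx=k,fy=k,interpolation=cv2.INTER_CUBIC);cv2.imwrite("pics/d3.png",c)
E
```

```text
t 10.8 pos [0.5001 0.1364 0.0495] sd [0. 0. 0.] rot [3.1413e+00 1.0000e-04 1.8238e+00] F [-2.39 -0.29  7.57] sd [0.28 0.17 0.48] M [-0.077  0.276 -0.021] w 0.0114
d [-0.0004 -0.0002 -0.0065] w [0.0002 0.0001 0.0018]
```

View pics/d3.png

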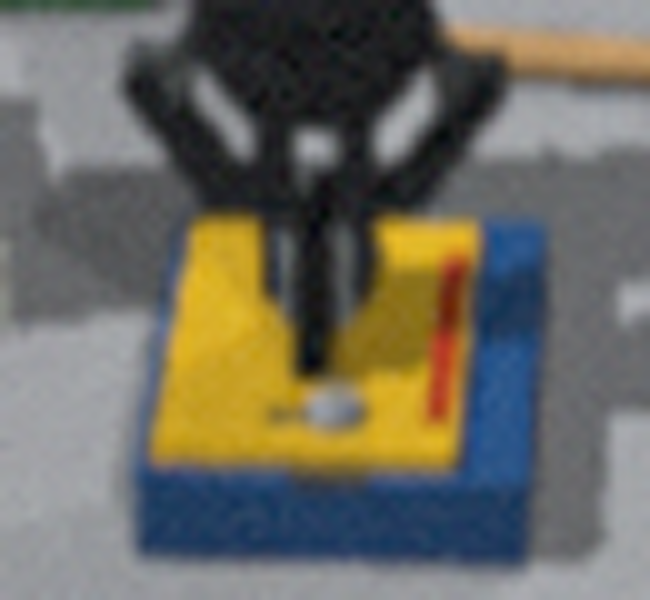

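The head (335,408) now stands proud of the plate and the plate lies flat. I'll ease the remaining pressure, then slide along tool +y, which is bed +x.

{"op": "send_rows", "data": {"series": [{"dx":0,"dy":0,"dz":-0.0007,"wx":0,"wy":0,"wz":0,"gripper":-1},{"dx":0,"dy":0.001,"dz":-0.0007,"wx":0,"wy":0,"wz":0,"gripper":-1},{"dx":0,"dy":0.002,"dz":-0.0007,"wx":0,"wy":0,"wz":0,"gripper":-1},{"dx":0,"dy":0.003,"dz":-0.0007,"wx":0,"wy":0,"wz":0,"gripper":-1},{"dx":0,"dy":0.004,"dz":-0.0007,"wx":0,"wy":0,"wz":0,"gripper":-1}]}}

```text
time_s: 11.27
ee_pos: [0.5038, 0.1373, 0.0496]
eef_rot: [-3.141, 0.0, 1.824]
ft_force: [-1.6, -0.7, 0.4]
gripper_width: 0.0111
```

```bash
python3 st.py .5 .136 .056 1.824
```

```text
t 11.4667 pos [0.5041 0.1374 0.0496] sd [0. 0. 0.] rot [ 3.1414 -0.      1.8237] F [-0.06 -0.24 -1.  ] sd [0.17 0.5  0.39] M [-0.065  0.087 -0.032] w 0.0112
d [-0.0003 -0.0043 -0.0064] w [ 0.0002 -0.     -0.0003]
```

{"op": "send_rows", "data": {"series": [{"dx":0,"dy":0.001,"dz":0.0001,"wx":0,"wy":0,"wz":0,"gripper":-1},{"dx":0,"dy":0.002,"dz":0.0001,"wx":0,"wy":0,"wz":0,"gripper":-1},{"dx":0,"dy":0.003,"dz":0.0001,"wx":0,"wy":0,"wz":0,"gripper":-1},{"dx":0,"dy":0.004,"dz":0.0001,"wx":0,"wy":0,"wz":0,"gripper":-1},{"dx":0,"dy":0.005,"dz":0.0001,"wx":0,"wy":0,"wz":0,"gripper":-1}]}}

```text
time_s: 11.88
ee_pos: [0.5088, 0.1387, 0.0497]
eef_rot: [-3.141, -0.0, 1.824]
ft_force: [-1.3, 0.1, -0.6]
gripper_width: 0.0116
```

```bash
python3 st.py .5 .136 .056 1.824
```

```text
t 12.0833 pos [0.5091 0.1387 0.0497] sd [0. 0. 0.] rot [ 3.1411e+00 -1.0000e-04  1.8237e+00] F [-0.06 -0.29 -1.25] sd [0.29 0.17 0.26] M [-0.036  0.1   -0.003] w 0.0115
d [-0.0004 -0.0095 -0.0063] w [ 0.0005 -0.0001 -0.0003]
```

{"op": "send_rows", "data": {"series": [{"dx":0,"dy":0.001,"dz":0.0003,"wx":0,"wy":0,"wz":0,"gripper":-1},{"dx":0,"dy":0.002,"dz":0.0003,"wx":0,"wy":0,"wz":0,"gripper":-1},{"dx":0,"dy":0.003,"dz":0.0003,"wx":0,"wy":0,"wz":0,"gripper":-1},{"dx":0,"dy":0.004,"dz":0.0003,"wx":0,"wy":0,"wz":0,"gripper":-1},{"dx":0,"dy":0.005,"dz":0.0003,"wx":0,"wy":0,"wz":0,"gripper":-1}]}}

```text
time_s: 12.5
ee_pos: [0.5137, 0.1399, 0.0496]
eef_rot: [3.141, 0.0, 1.824]
ft_force: [-1.6, -1.5, 2.8]
gripper_width: 0.0114
```

```bash
python3 st.py .5 .136 .056 1.824
```

```text
t 12.7 pos [0.514  0.14   0.0496] sd [0. 0. 0.] rot [ 3.1408e+00 -1.0000e-04  1.8238e+00] F [-0.55 -0.64  2.87] sd [0.51 0.42 0.59] M [-0.102  0.165 -0.008] w 0.0112
d [-0.0004 -0.0146 -0.0064] w [ 0.0008 -0.0001 -0.0002]
```

{"op": "send_rows", "data": {"series": [{"dx":0,"dy":0.0005,"dz":0.0001,"wx":0,"wy":0,"wz":0,"gripper":-1},{"dx":0,"dy":0.001,"dz":0.0001,"wx":0,"wy":0,"wz":0,"gripper":-1},{"dx":0,"dy":0.0015,"dz":0.0001,"wx":0,"wy":0,"wz":0,"gripper":-1},{"dx":0,"dy":0.002,"dz":0.0001,"wx":0,"wy":0,"wz":0,"gripper":-1}]}}

```text
time_s: 13.03
ee_pos: [0.5154, 0.1404, 0.0496]
eef_rot: [-3.141, 0.0, 1.824]
ft_force: [-2.1, 0.1, 4.9]
gripper_width: 0.0116
```

```bash
python3 st.py .5 .136 .056 1.824
```

```text
t 13.2333 pos [0.5155 0.1404 0.0496] sd [0. 0. 0.] rot [3.1416e+00 1.0000e-04 1.8238e+00] F [-1.73 -0.32  4.92] sd [0.39 0.4  0.23] M [-0.104  0.306 -0.044] w 0.0112
d [-0.0004 -0.0161 -0.0064] w [ 0.      0.0001 -0.0002]
```

{"op": "send_rows", "data": {"series": [{"dx":0,"dy":0.0005,"dz":-0.0004,"wx":0,"wy":0,"wz":0,"gripper":-1},{"dx":0,"dy":0.001,"dz":-0.0004,"wx":0,"wy":0,"wz":0,"gripper":-1},{"dx":0,"dy":0.001,"dz":-0.0004,"wx":0,"wy":0,"wz":0,"gripper":-1}]}}

```text
time_s: 13.48
ee_pos: [0.5166, 0.1406, 0.0496]
eef_rot: [3.141, -0.0, 1.824]
ft_force: [-0.9, 0.9, 1.4]
gripper_width: 0.0114
```

```bash
python3 st.py .5 .136 .056 1.824
```

```text
t 13.6833 pos [0.5166 0.1407 0.0496] sd [0. 0. 0.] rot [ 3.1414e+00 -1.0000e-04  1.8237e+00] F [-0.56 -0.28  0.07] sd [0.14 0.43 0.51] M [-0.069  0.031  0.021] w 0.0116
d [-0.0003 -0.0173 -0.0064] w [ 0.0002 -0.0001 -0.0003]
```

{"op": "send_rows", "data": {"series": [{"dx":0,"dy":0.0005,"dz":0,"wx":0,"wy":0,"wz":0,"gripper":-1},{"dx":0,"dy":0.001,"dz":0,"wx":0,"wy":0,"wz":0,"gripper":-1},{"dx":0,"dy":0.001,"dz":0,"wx":0,"wy":0,"wz":0,"gripper":-1}]}}

```text
time_s: 13.93
ee_pos: [0.5175, 0.1409, 0.0496]
eef_rot: [3.142, -0.0, 1.824]
ft_force: [-0.6, 0.9, -1.7]
gripper_width: 0.0113
```

```bash
python3 st.py .5 .136 .056 1.824
```

```text
t 14.1333 pos [0.5175 0.1409 0.0496] sd [0. 0. 0.] rot [ 3.1416 -0.      1.8238] F [ 0.08  0.3  -2.25] sd [0.65 0.39 0.59] M [-0.025 -0.047  0.018] w 0.0115
d [-0.0003 -0.0182 -0.0064] w [ 0.     -0.     -0.0002]
```

{"op": "send_rows", "data": {"series": [{"dx":0,"dy":0.0005,"dz":0,"wx":0,"wy":0,"wz":0,"gripper":-1},{"dx":0,"dy":0.0008,"dz":0,"wx":0,"wy":0,"wz":0,"gripper":-1},{"dx":0,"dy":0.0008,"dz":0,"wx":0,"wy":0,"wz":0,"gripper":-1}]}}

```text
time_s: 14.38
ee_pos: [0.5177, 0.1409, 0.0496]
eef_rot: [-3.14, 0.0, 1.824]
ft_force: [-2.2, 0.3, -2.8]
gripper_width: 0.0114
```

```bash
python3 st.py .5 .136 .056 1.824
```

```text
t 14.5833 pos [0.5177 0.1409 0.0496] sd [0. 0. 0.] rot [3.1426e+00 2.0000e-04 1.8239e+00] F [-2.16 -0.63 -0.79] sd [0.71 0.34 0.42] M [-0.108  0.373  0.053] w 0.0114
d [-0.0003 -0.0184 -0.0063] w [-0.0011  0.0002 -0.0001]
```

{"op": "send_rows", "data": {"series": [{"dx":0,"dy":0.0005,"dz":0,"wx":0,"wy":0,"wz":0,"gripper":-1},{"dx":0,"dy":0.0005,"dz":0,"wx":0,"wy":0,"wz":0,"gripper":-1},{"dx":0,"dy":0.0005,"dz":0,"wx":0,"wy":0,"wz":0,"gripper":-1}]}}

```text
time_s: 14.83
ee_pos: [0.5178, 0.1409, 0.0496]
eef_rot: [-3.14, 0.0, 1.824]
ft_force: [-4.0, -1.1, 0.6]
gripper_width: 0.0111
```

```bash
python3 st.py .5 .136 .056 1.824
python3 - <<'E'
from edges import *
S2=optics.camera("side");k=10;x0,y0,x1,y1=255,155,320,215
c=cv2.resize(S2[y0:y1,x0:x1],None,fx=k,fy=k,interpolation=cv2.INTER_CUBIC);cv2.imwrite("pics/d4.png",c)
E
```

```text
t 15.0333 pos [0.5179 0.1409 0.0496] sd [0. 0. 0.] rot [3.1432e+00 3.0000e-04 1.8240e+00] F [-5.18 -1.23  1.58] sd [0.13 0.26 0.31] M [-0.229  0.936  0.167] w 0.0116
d [-0.0003 -0.0185 -0.0063] w [-0.0016  0.0003  0.    ]
```

View pics/d4.png

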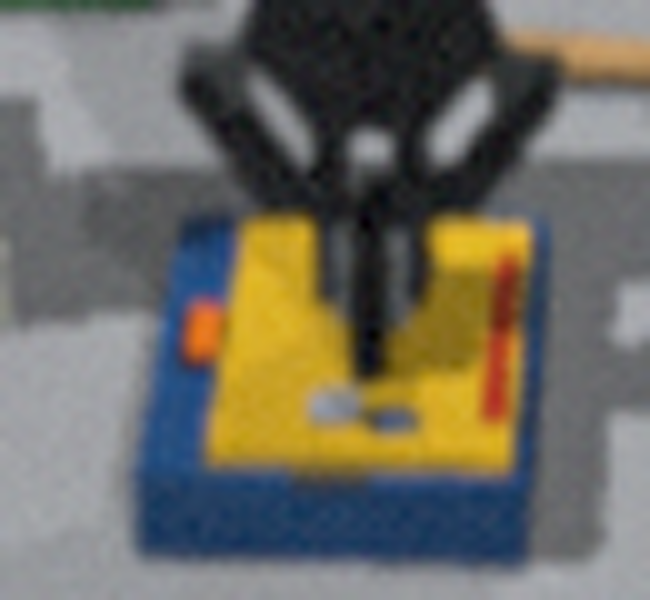

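{"op": "send_rows", "data": {"series": [{"dx":0,"dy":-0.0003,"dz":0,"wx":0,"wy":0,"wz":0,"gripper":-1},{"dx":0,"dy":-0.0003,"dz":0,"wx":0,"wy":0,"wz":0,"gripper":-0.6},{"dx":0,"dy":-0.0003,"dz":0,"wx":0,"wy":0,"wz":0,"gripper":-0.4},{"dx":0,"dy":-0.0003,"dz":0,"wx":0,"wy":0,"wz":0,"gripper":-0.2},{"dx":0,"dy":-0.0003,"dz":0,"wx":0,"wy":0,"wz":0,"gripper":0}], "squeeze": 20}}

```text
time_s: 15.5
ee_pos: [0.5197, 0.1415, 0.05]
eef_rot: [3.139, -0.0, 1.823]
ft_force: [-0.7, -1.0, 0.2]
gripper_width: 0.0421
```

{"op": "send_rows", "data": {"series": [{"dx":0,"dy":0,"dz":0,"wx":0,"wy":0,"wz":0,"gripper":0.1},{"dx":0,"dy":0,"dz":0,"wx":0,"wy":0,"wz":0,"gripper":0.1},{"dx":0,"dy":0,"dz":0,"wx":0,"wy":0,"wz":0,"gripper":0.1}]}}

```text
time_s: 15.75
ee_pos: [0.5187, 0.1412, 0.0498]
eef_rot: [3.141, -0.0, 1.824]
ft_force: [0.4, -0.4, -0.2]
gripper_width: 0.0468
```

```bash
python3 st.py .5 .136 .056 1.824
```

```text
t 15.95 pos [0.5185 0.1412 0.0497] sd [0. 0. 0.] rot [ 3.1414 -0.      1.8238] F [ 0.23  0.55 -0.28] sd [0.41 0.35 0.43] M [0.004 0.022 0.039] w 0.0471
d [-0.0004 -0.0192 -0.0063] w [ 0.0002 -0.     -0.0002]
```

Free, with zero force. Now I'll go straight up and aside, clear of the view.

{"op": "send_rows", "data": {"series": [{"dx":0,"dy":0,"dz":-0.015,"wx":0,"wy":0,"wz":0,"gripper":0.1},{"dx":0,"dy":0,"dz":-0.04,"wx":0,"wy":0,"wz":0,"gripper":0.1},{"dx":0,"dy":0,"dz":-0.075,"wx":0,"wy":0,"wz":0,"gripper":0.1},{"dx":0,"dy":0,"dz":-0.11,"wx":0,"wy":0,"wz":0,"gripper":0.1},{"dx":-0.03,"dy":0,"dz":-0.13,"wx":0,"wy":0,"wz":0,"gripper":0.1}]}}

```text
time_s: 16.37
ee_pos: [0.5261, 0.1194, 0.1835]
eef_rot: [3.136, -0.005, 1.833]
ft_force: [2.0, 1.7, 0.0]
gripper_width: 0.0466
```

{"op": "send_rows", "data": {"series": [{"dx":-0.04,"dy":0,"dz":0,"wx":0,"wy":0,"wz":0,"gripper":0.1},{"dx":-0.08,"dy":0,"dz":0,"wx":0,"wy":0,"wz":0,"gripper":0.1},{"dx":-0.12,"dy":0,"dz":0,"wx":0,"wy":0,"wz":0,"gripper":0.1},{"dx":-0.16,"dy":0,"dz":0,"wx":0,"wy":0,"wz":0,"gripper":0.1},{"dx":-0.2,"dy":0,"dz":0,"wx":0,"wy":0,"wz":0,"gripper":0.1}]}}

```text
time_s: 16.78
ee_pos: [0.576, -0.0836, 0.1799]
eef_rot: [3.141, 0.0, 1.824]
ft_force: [1.4, 0.2, 0.2]
gripper_width: 0.0469
```

{"op": "send_rows", "data": {"series": [{"dx":-0.04,"dy":0,"dz":0,"wx":0,"wy":0,"wz":0,"gripper":0.1},{"dx":-0.08,"dy":0,"dz":0,"wx":0,"wy":0,"wz":0,"gripper":0.1},{"dx":-0.12,"dy":0,"dz":0,"wx":0,"wy":0,"wz":0,"gripper":0.1}]}}

```text
time_s: 17.03
ee_pos: [0.606, -0.1998, 0.1797]
eef_rot: [-3.142, -0.0, 1.824]
ft_force: [1.5, -0.0, -0.0]
gripper_width: 0.0468
```

```bash
python3 st.py
python3 - <<'E'
from edges import *
T=optics.camera("top");S=optics.camera("side");np.save("T5.npy",T);np.save("S5.npy",S)
cv2.imwrite("pics/top5.png",T)
a=cv2.resize(T[180:245,200:275],None,fx=5.2,fy=5.2,interpolation=cv2.INTER_CUBIC)
b=cv2.resize(S[157:222,250:325],None,fx=5.2,fy=5.2,interpolation=cv2.INTER_CUBIC)
cv2.imwrite("pics/f1.png",np.hstack([a,b]))
E
```

```text
t 17.2333 pos [ 0.6059 -0.2056  0.1792] sd [0.0006 0.0048 0.0002] rot [3.1422 0.0043 1.8155] F [ 0.63 -2.02  0.43] sd [1.33 4.11 0.49] M [-0.088 -0.043 -0.016] w 0.0468
```

View pics/f1.png

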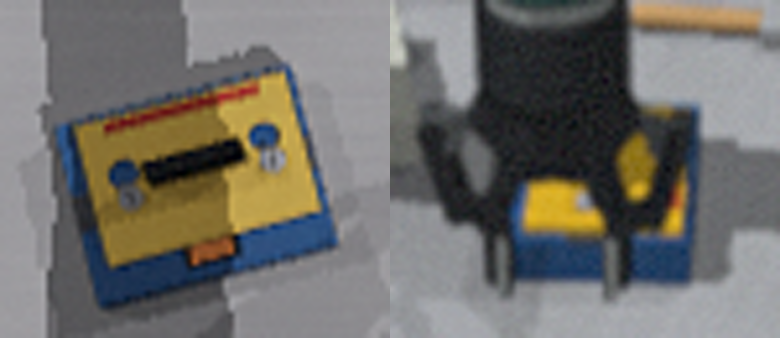

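View pics/top5.png

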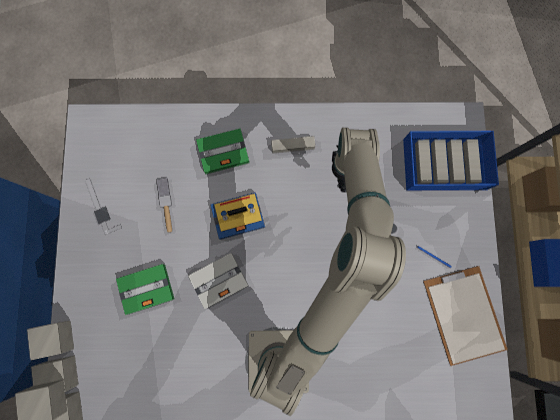

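{"op": "send_rows", "data": {"series": [{"dx":-0.03,"dy":0,"dz":-0.02,"wx":0,"wy":0,"wz":0,"gripper":0.1},{"dx":-0.06,"dy":0,"dz":-0.05,"wx":0,"wy":0,"wz":0,"gripper":0.1},{"dx":-0.08,"dy":0,"dz":-0.08,"wx":0,"wy":0,"wz":0,"gripper":0.1},{"dx":-0.1,"dy":0,"dz":-0.1,"wx":0,"wy":0,"wz":0,"gripper":0.1},{"dx":-0.1,"dy":-0.03,"dz":-0.1,"wx":0,"wy":0,"wz":0,"gripper":0.1}]}}

```text
time_s: 17.75
ee_pos: [0.6106, -0.303, 0.2852]
eef_rot: [3.127, 0.008, 1.826]
ft_force: [-0.1, -0.9, 0.6]
gripper_width: 0.0468
```

```bash
python3 st.py
python3 - <<'E'
from edges import *
T=avg("top",3);S=avg("side",2)
f=rect(.1,.15,.041)
p=edgefit("top",T,"y",f,[.515,.14,.2535],R=2.0);print(p)
b=np.array([.5063,.1447,.2535]);d=p[0][:2]-b[:2];a=b[2];print("in bed mm",1e3*np.array([np.cos(a)*d[0]+np.sin(a)*d[1],-np.sin(a)*d[0]+np.cos(a)*d[1]]))
cv2.imwrite("pics/s6.png",S.astype(np.uint8))
cv2.imwrite("pics/f2.png",cv2.resize(S[157:222,250:325].astype(np.uint8),None,fx=8,fy=8,interpolation=cv2.INTER_CUBIC))
E
```

```text
t 17.95 pos [ 0.6    -0.3027  0.2808] sd [0.0011 0.0017 0.0009] rot [3.143e+00 1.300e-03 1.823e+00] F [-1.96 -0.04 -0.85] sd [3.05 0.31 1.08] M [0.    0.134 0.003] w 0.0468
(array([0.51444765, 0.14192278, 0.25802058]), 94, np.float64(0.27597516913864395))
in bed mm [ 7.19074613 -4.73184286]
```

View pics/f2.png

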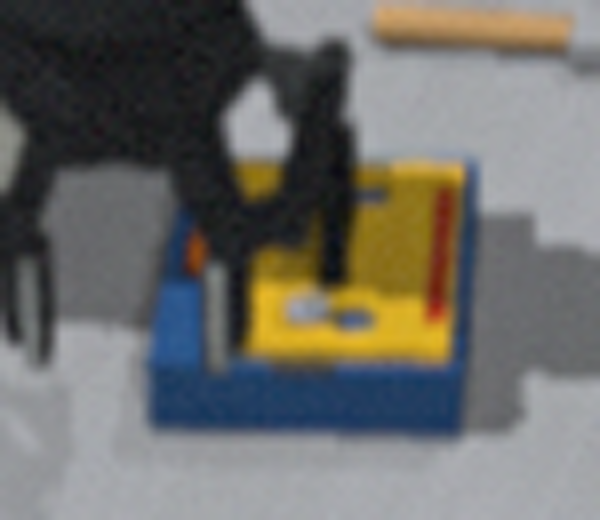

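View pics/s6.png

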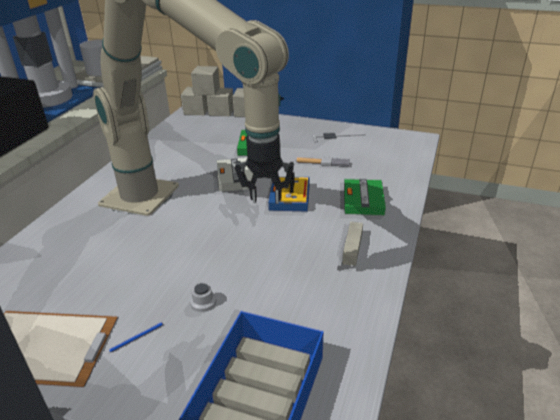

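{"op": "send_rows", "data": {"series": [{"dx":0,"dy":-0.035,"dz":0,"wx":0,"wy":0,"wz":0,"gripper":0.1},{"dx":0,"dy":-0.07,"dz":0,"wx":0,"wy":0,"wz":0,"gripper":0.1},{"dx":0,"dy":-0.105,"dz":0,"wx":0,"wy":0,"wz":0,"gripper":0.1},{"dx":0,"dy":-0.13,"dz":0,"wx":0,"wy":0,"wz":0,"gripper":0.1},{"dx":0,"dy":-0.13,"dz":0,"wx":0,"wy":0,"wz":0,"gripper":0.1}]}}

```text
time_s: 18.62
ee_pos: [0.4704, -0.3372, 0.2795]
eef_rot: [-3.136, 0.0, 1.818]
ft_force: [-0.3, -0.1, -1.0]
gripper_width: 0.0469
```

```bash
python3 st.py
python3 - <<'E'
from edges import *
T=avg("top",3);S=avg("side",3);S0=np.load("S0.npy");T0=np.load("T0.npy")
# move catch prediction
for n,I,J in(("side",S0,S),("top",T0,T)):
    x0,y0,x1,y1=(262,165,300,205) if n=="side" else (215,205,260,240)
    for K in(I,J):
        c=cv2.cvtColor(K[y0:y1,x0:x1].astype(np.uint8),cv2.COLOR_BGR2HSV);m=(c[...,0]<14)&(c[...,1]>150)&(c[...,2]>90);yy,xx=np.nonzero(m);print(n,m.sum(),xx.mean()+x0,yy.mean()+y0,xx.min()+x0,xx.max()+x0,yy.min()+y0,yy.max()+y0)
k=8;r=slice(157,222);cc=slice(255,320)
cv2.imwrite("pics/f3.png",np.hstack([cv2.resize(Q[165:212,262:310].astype(np.uint8),None,fx=k,fy=k,interpolation=cv2.INTER_CUBIC) for Q in(S0,S)]))
print([ (n,proj(n,w([.507,.1465,.2535],[[-.048,0,z] for z in(.035,.040)])).round(2)) for n in("side","top")])
E
```

```text
t 18.8167 pos [ 0.4761 -0.3347  0.2799] sd [0.0015 0.0009 0.0001] rot [3.1413e+00 2.0000e-04 1.8232e+00] F [0.06 0.27 0.19] sd [0.52 0.47 0.35] M [ 0.031  0.    -0.001] w 0.047
side 13 275.0769230769231 187.84615384615384 274 277 186 190
side 14 274.5 187.85714285714286 273 276 186 190
top 26 240.3846153846154 227.65384615384616 237 244 226 230
top 28 238.85714285714286 226.03571428571428 220 244 205 230
[('side', array([[275.27, 188.08],
       [275.22, 186.83]])), ('top', array([[239.48, 227.35],
       [239.37, 227.17]]))]
```

View pics/f3.png

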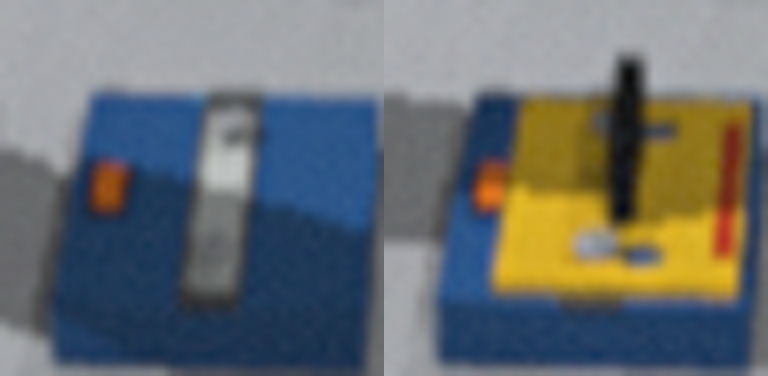

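Run:
```python
from edges import *
S=avg("side",3)
c=cv2.resize(S[155:215,255:320].astype(np.uint8),None,fx=10,fy=10,interpolation=cv2.INTER_CUBIC);cv2.imwrite("pics/d5.png",c)
d4=cv2.imread("pics/d4.png").astype(np.float32)
c=c.astype(np.float32)
def ch(I): b,g,r=cv2.split(cv2.GaussianBlur(I,(0,0),6));return (r-b)/(b+g+r+1)
A,B=ch(d4),ch(c)
for nm,(x0,y0,x1,y1) in dict(stripe_edge=(470,235,560,450),front=(230,430,500,490)).items():
    best=[]
    t=A[y0:y1,x0:x1]
    R=B[y0-30:y1+30,x0-30:x1+30]
    m=cv2.matchTemplate(R,t,cv2.TM_CCOEFF_NORMED);print(nm,cv2.minMaxLoc(m)[1],np.array(cv2.minMaxLoc(m)[3])-30)
# rear edge / front edge column profiles rows 400-440
for y in(250,400,430,445):
    for I in(A,B):
        v=I[y];j=np.nonzero((v[:-1]<.1)&(v[1:]>=.1))[0];q=np.nonzero((v[:-1]>.1)&(v[1:]<=.1))[0];print(y,j,q)
```

```text
stripe_edge 0.9955276250839233 [-1  5]
front 0.9989637136459351 [-2  0]
250 [237 418] [324 534]
250 [236 384] [336 529]
400 [212 357] [313 521]
400 [212 357] [313 521]
430 [206 395] [386 517]
430 [207 391] [389 518]
445 [205] [515]
445 [205] [516]
```

View pics/d5.png

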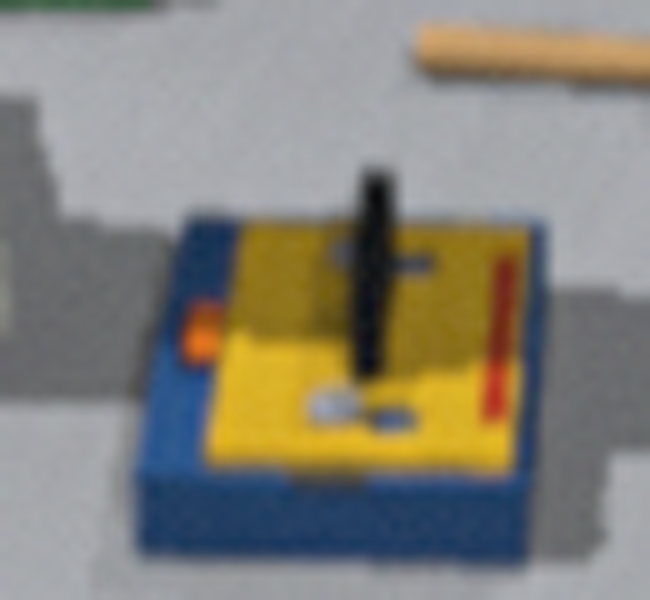

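The plate hasn't shifted since it was pressed against the stop (edges within about 0.1 px), and the catch at (203,332) stands up behind it. I'll hand in.

```bash
python3 -c "
from station import ticket,readout
print(readout.read_state()['time_s']);print(ticket.job_done())"
```

```text
19.2667
the job is handed in; nothing more can be done
None
```

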